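# Put the potatoes away in the tilt-out bin

## Robot

A 7-joint arm with a two-finger parallel gripper is mounted at the origin on the work surface. World frame = base frame: x ahead of the robot, y to its left, z up, the work surface at z = 0. Lengths are in m, angles in rad, forces in N, time in s.
With the tool pointing down it reaches from about 0.4 to 0.925 m from the base axis. Payload 5.6 kg.
Tool frame: the origin (TCP) lies between the finger pads; the fingertips stand 14 mm ahead of it and the grasp point (between the pads) lies 5 mm behind it; z points along the fingers, y is the line along which they close (so a half turn about z gives the same grasp; the last joint's range is limited). The gripper opens to 85 mm and grips with 20 to 120 N. Pads are 22 mm wide; open, the fingers measure 114 mm over their backs; the gripper's body (76 mm by 85 mm) begins 54 mm behind the grasp point. The pads swing forward as they close: fully open they stand 13 mm farther back than shut.
Start: joints at [1.254, 0.468, -0.012, 1.603, 0.006, 1.071, -0.056], TCP at [0.176, -0.626, 0.245] pointing down, gripper open.
Joint ranges: [-2.53, 2.53], [-0.31, 2.02], [-1.57, 1.55], [0.28, 2.44], [-1.29, 4.43], [0.15, 1.84], [-2.92, 2.92]. Speed limits (rad/s): [2.57, 2.57, 3.14, 3.14, 3.14, 3.14, 3.14].

## Interface

Orientations are given as a rotation vector (axis times angle).
In Python, from cell import bot gives the robot as it stands. The module is installed in compiled form; this text tells all that it offers.
- The arm moves only by the tool play_rows, never from a script. Its arguments are lists of equal length, an entry for each row: "gripper": the finger opening in m, from 0 to 0.0854; "linear": the shift along the tool's x, y, z in m, a list of three; "spin": the turn about the tool's z in degrees. A call has 1 to 20 rows; each row shifts and turns the commanded pose from where the row before left it, along the tool's axes as they then stand; what a row does not reach is not made up. A row lasts 1/12 s, in which the tool goes at most 41.7 mm and 7.16 degrees, less where a joint would pass 70% of its speed; a pose out of reach is approached as far as the arm can. A call with a gripper value outside its range is refused whole. The fingers move at their own pace and stop on an object; the grip force is fixed at half the most. Time passes only in rows, so rows that do not move let the fingers close. It gives the time, the measured TCP pose, the force, the opening and the grip force at its end, in the units of the state.
- bot.observe(): the state, without advancing time (a new reading comes with each control period).
- bot.read_camera(name): name is "scene" or "top" or "wrist"; returns (picture, depth): 420x560x3 uint8, red, green, blue; 420x560 float32, m along the optical axis (not along the pixel's ray), 0 where there is no reading.
- bot.calibration(name): a dict with "fx", "fy", "cx", "cy" (pixels), "R" (3x3) and "t" (3): a world point X has camera coordinates R X + t. Camera axes: x right, y down, z forward; pixel columns grow to the right and rows downward; lengths in m; the calibration is good to about 2 mm. A picture is of the moment at which its call begins: read the wrist's pose just before it. calibration takes no time and is no camera call; for the wrist camera it gives the pose at the moment of the call.
- bot.sign_off(): hands the job in; it is judged then, once.
The state is a dict: "clock": time; "joint_pos": joint angles; "joint_velocities": joint speeds; "tau": joint torques, N m; "tool_pos": TCP position; "ee_rot": TCP orientation; "ft_force": force on the tool from outside, world axes, zero at the start; "wrist_torque": the same for the moment, N m; "gripper_width": opening from 0.0 (shut) to 1.0 (fully open); "finger_force": force on a finger pad.
Only numpy, scipy, OpenCV 4.12 (cv2) and the standard library are available. Lean on these libraries where they do the work, as an engineer would, in place of code of your own. Each camera call takes 0.05 s, during which the arm holds its last target. There are 200 camera calls.

## Task

Put all the potatoes away in the tilt-out potato bin: swing its latch bar up out of the way, tip the white hopper out to about 40 degrees (never past 50), and put every potato into it while it is tipped out. Then tip the hopper back level until it is fully home, and only then swing the latch bar down until it rests in its catch. Leave the kettle, pepper mill, oil bottle and mug where they stand.

Things in the scene. Friction and masses are not known exactly. Their poses are not given: they have to be found in the camera images.
- bin: Counter-top potato bin: light-wood case 200 deep x 296 wide x 250 mm high with a closed roof (top at z 250), fixed. Origin: centre of its underside. Its own -x axis points out of its front; y runs along its width. The white hopper fills the front between two 24 mm cheeks. At 40 degrees its mouth, from the roof's front edge out to the leaning panel's top edge, is a gap about 115 mm wide.
- hopper (a joint): Tilt (rad) of the white hopper about the level hinge along its bottom front edge: 0 = level, fully home on its stop (front panel upright, flush with the case); grows as the panel's top tips outward (bin -x); 0.70 = 40 degrees; far stop 1.1. A friction stay holds it wherever it is left (5 to 8 N at the pull bar moves it). The latch bar, when down, locks it.
- hopper_hinge (a point): Mid-point of the hopper's hinge line, fixed on the bin: 93 mm in front (bin -x) of the bin's origin and 24 mm above the counter. Axes as the bin.
- hopper_in (a point): Centre of the hopper's inner floor, 75 mm inward and 14 mm above the hinge; tilts with the hopper; when level, axes as the bin (x inward, z up). The front panel (14 mm thick, 236 wide, 200 high) has its inner face at x -68 and its top edge at z 190 mm (175 mm above the counter at 40 degrees); back wall's inner face at x +65, top z 91; side walls at y +-108.
- pull_bar (a point): Middle of the hopper's steel pull bar: round, 12 mm thick, 92 long along the bin's y, its middle 65 mm to the bin's -y of the hinge's mid-point. Its axis is 39 mm in front of the panel (33 mm clear behind the bar), level with the panel's top edge: from the hinge 46 mm out and 208 mm up (z 232) when home. Tilts with the hopper. Axes as hopper_in.
- latch (a joint): Latch bar on the front of the bin's +y cheek, swinging in the plane of the front about a level axis, in rad: 0 = down, level, resting in the steel catch on the hopper's front; grows as its free end swings up; 1.57 = straight up; stop at 1.75. It stays where it is left (about 2 N at the knob moves it). It is clear of the hopper above about 1.3.
- latch_pivot (a point): Point on the latch bar's swing axis (bin's x), at bin (-142, +137, 185) mm, at the same depth as latch_knob. Axes as the bin.
- latch_knob (a point): Middle of the latch bar's round black knob, 18 mm thick, which sticks 46 mm straight out of the bar towards the bin's -x; 92 mm from the swing axis. Latch down: the knob lies towards the bin's -y from the pivot, at z 185 mm; swung up, it stands above the pivot. Moves with the latch.
- board: Wooden chopping board 340 x 260 x 18 mm, fixed, on which the potatoes start. Origin: centre of its underside.
- potato1: Brown potato, 82 mm long (its own x) and 52 to 54 mm thick, about 0.14 kg. Its origin lies on its skin, 26 mm below its middle (middle = 26 mm along its own z); it may lie on any side. May be absent.
- potato2: Brown potato, 82 mm long (its own x) and 52 to 54 mm thick, about 0.14 kg. Its origin lies on its skin, 26 mm below its middle (middle = 26 mm along its own z); it may lie on any side. May be absent.
- potato3: Brown potato, 82 mm long (its own x) and 52 to 54 mm thick, about 0.14 kg. Its origin lies on its skin, 26 mm below its middle (middle = 26 mm along its own z); it may lie on any side. May be absent.
- potato4: Brown potato, 82 mm long (its own x) and 52 to 54 mm thick, about 0.14 kg. Its origin lies on its skin, 26 mm below its middle (middle = 26 mm along its own z); it may lie on any side. May be absent.
- potato5: Brown potato, 82 mm long (its own x) and 52 to 54 mm thick, about 0.14 kg. Its origin lies on its skin, 26 mm below its middle (middle = 26 mm along its own z); it may lie on any side. May be absent.
- kettle: Glass electric kettle, steel base 150 mm across, 225 mm high with a black handle. Origin: centre of underside. Bystander.
- mill: Wooden pepper mill, 60 mm across, 205 mm high. Origin: centre of underside. Bystander.
- oil: Green glass oil bottle, 64 mm across, 220 mm high. Origin: centre of underside. Bystander.
- mug: Blue mug, 84 mm across, 95 mm high. Origin: centre of underside. Bystander.
Not all that is in view belongs to the job. What is shaped like the potato1 but blue or yellow is not meant.

How it is judged:
On the way, in this order (a step that is already met when the one before it is completed fails the run):
1. the latch bar is swung up clear of the hopper, the hopper still home (value of joint latch above 1.3 rad and value of joint hopper below 0.08 rad), for 0.1 s.
2. the hopper is tipped out to about 40 degrees (32 to 48) and still (value of joint hopper between 0.56 and 0.84 rad and velocity of joint hopper between -0.05 and 0.05 rad/s), for 0.3 s.
3. every potato lies still in the hopper while it is tipped out (x of potato1 in the frame of hopper_in between -0.09 and 0.09 m and y of potato1 in the frame of hopper_in between -0.112 and 0.112 m and z of potato1 in the frame of hopper_in between -0.01 and 0.19 m and linear speed of each of potato1, potato2, potato3, potato4, potato5 below 0.04 m/s and x of potato2 in the frame of hopper_in between -0.09 and 0.09 m and y of potato2 in the frame of hopper_in between -0.112 and 0.112 m and z of potato2 in the frame of hopper_in between -0.01 and 0.19 m and x of potato3 in the frame of hopper_in between -0.09 and 0.09 m and y of potato3 in the frame of hopper_in between -0.112 and 0.112 m and z of potato3 in the frame of hopper_in between -0.01 and 0.19 m and x of potato4 in the frame of hopper_in between -0.09 and 0.09 m and y of potato4 in the frame of hopper_in between -0.112 and 0.112 m and z of potato4 in the frame of hopper_in between -0.01 and 0.19 m and x of potato5 in the frame of hopper_in between -0.09 and 0.09 m and y of potato5 in the frame of hopper_in between -0.112 and 0.112 m and z of potato5 in the frame of hopper_in between -0.01 and 0.19 m and value of joint hopper between 0.5 and 0.88 rad), for 0.2 s.
4. the hopper is back level, fully home, with the potatoes in it and the latch bar still up (value of joint hopper below 0.035 rad and value of joint latch above 0.5 rad and x of potato1 in the frame of hopper_in between -0.09 and 0.09 m and y of potato1 in the frame of hopper_in between -0.112 and 0.112 m and z of potato1 in the frame of hopper_in between -0.01 and 0.19 m and linear speed of each of potato1, potato2, potato3, potato4, potato5 below 0.04 m/s and x of potato2 in the frame of hopper_in between -0.09 and 0.09 m and y of potato2 in the frame of hopper_in between -0.112 and 0.112 m and z of potato2 in the frame of hopper_in between -0.01 and 0.19 m and x of potato3 in the frame of hopper_in between -0.09 and 0.09 m and y of potato3 in the frame of hopper_in between -0.112 and 0.112 m and z of potato3 in the frame of hopper_in between -0.01 and 0.19 m and x of potato4 in the frame of hopper_in between -0.09 and 0.09 m and y of potato4 in the frame of hopper_in between -0.112 and 0.112 m and z of potato4 in the frame of hopper_in between -0.01 and 0.19 m and x of potato5 in the frame of hopper_in between -0.09 and 0.09 m and y of potato5 in the frame of hopper_in between -0.112 and 0.112 m and z of potato5 in the frame of hopper_in between -0.01 and 0.19 m), for 0.2 s.
At the end, for the whole second after the job is handed in: The hopper is home (within 2.5 degrees of level), the latch bar rests in its catch (within 3.5 degrees), every potato lies still inside the hopper, and the kettle, mill, oil bottle and mug stand upright within 40 mm of where they began (value of joint hopper below 0.045 rad and value of joint latch below 0.06 rad and velocity of joint latch between -0.05 and 0.05 rad/s and x of potato1 in the frame of hopper_in between -0.09 and 0.09 m and y of potato1 in the frame of hopper_in between -0.112 and 0.112 m and z of potato1 in the frame of hopper_in between -0.01 and 0.19 m and linear speed of each of potato1, potato2, potato3, potato4, potato5 below 0.04 m/s and x of potato2 in the frame of hopper_in between -0.09 and 0.09 m and y of potato2 in the frame of hopper_in between -0.112 and 0.112 m and z of potato2 in the frame of hopper_in between -0.01 and 0.19 m and x of potato3 in the frame of hopper_in between -0.09 and 0.09 m and y of potato3 in the frame of hopper_in between -0.112 and 0.112 m and z of potato3 in the frame of hopper_in between -0.01 and 0.19 m and x of potato4 in the frame of hopper_in between -0.09 and 0.09 m and y of potato4 in the frame of hopper_in between -0.112 and 0.112 m and z of potato4 in the frame of hopper_in between -0.01 and 0.19 m and x of potato5 in the frame of hopper_in between -0.09 and 0.09 m and y of potato5 in the frame of hopper_in between -0.112 and 0.112 m and z of potato5 in the frame of hopper_in between -0.01 and 0.19 m and distance of each of kettle, mill, oil, mug from where it was at the start of the episode below 0.04 m and angle between each of kettle, mill, oil, mug's own z axis and vertical below 0.2 rad); the robot touches nothing.
It fails at once if the hopper is tipped out past 50 degrees (rule: 53) (value of joint hopper above 0.925 rad).
It fails at once if the kettle, pepper mill, oil bottle or mug is knocked over or moved by more than 40 mm (distance of any of kettle, mill, oil, mug from where it was at the start of the episode above 0.04 m or angle between any of kettle, mill, oil, mug's own z axis and vertical above 0.5 rad).
Of potato1, potato2, potato3, potato4, potato5 only 3 to 5 are there at a start; the rules pass over those that are not, and their reading is None.
At some moment in a run one of potato1, potato2, potato3, potato4, potato5 may be knocked a few centimetres aside while the robot is not near it.
Once in a run the grip may slacken for a moment while it holds something.
It also fails if it takes over 210 s, if anything falls off the work surface, if the arm or the gripper's body presses on something with over 40 N, if the wrist force passes 120 N, or if a joint passes its speed limit or range.

## Working session

There is one attempt and no reset: what is moved stays moved. The work goes in short steps, Python scripts to look and compute and a tool call to move; the robot and the scene stay as the last step left them, time stands still between calls to the robot, and variables do not carry over. Pictures are saved under pics/ and viewed, at most 14 in all, crops included, and the job is handed in when it is done.

Besides the shell and the picture viewer there is one more tool, called as a command line: name --pt "numbers of a row" for each row, then --argument value for the rest. play_rows: Moves the arm, as the interface text tells. Its arguments: {"type":"object","properties":{"gripper":{"type":"array"},"linear":{"type":"array"},"spin":{"type":"array"}},"required":["gripper","linear","spin"]}

```bash
mkdir -p pics; ls; cat > h.py <<'E'
import numpy as np, cv2
from cell import bot
from scipy.spatial.transform import Rotation as Ro
def grab(n,f=None):
    c=bot.calibration(n); im,d=bot.read_camera(n)
    if f: cv2.imwrite('pics/'+f,im[:,:,::-1])
    return c,im,d
def cloud(c,d):
    v,u=np.indices(d.shape); P=np.stack([(u-c['cx'])/c['fx']*d,(v-c['cy'])/c['fy']*d,d],-1)
    W=(P-np.array(c['t']))@np.array(c['R']); W[d<=0]=np.nan
    return W
def proj(c,X):
    p=np.array(c['R'])@np.array(X)+np.array(c['t']); return p[0]/p[2]*c['fx']+c['cx'],p[1]/p[2]*c['fy']+c['cy']
E
python3 - <<'E'
from h import *
s=bot.observe(); print(s)
print(Ro.from_rotvec(s['ee_rot']).as_matrix().round(3))
ims=[]
for n in('scene','top'):
    c,im,d=grab(n,n+'0.png'); print(n,(-np.array(c['R']).T@np.array(c['t'])).round(3),np.array(c['R']).round(2).tolist(),c['fx'])
    np.savez(n+'0.npz',im=im,d=d)
E
```

```text
pics
{'clock': 0.0, 'joint_pos': array([ 1.25402639,  0.46838031, -0.01157936,  1.60363744,  0.00598013,
        1.07140264, -0.05627517]), 'joint_velocities': array([-0.00125589, -0.00036484, -0.00100064,  0.00019917,  0.00139479,
        0.00073706, -0.00020841]), 'tau': array([-2.31352997e-04, -5.32384229e+01,  2.12123233e-02, -2.51306838e+01,
        1.13937637e-02,  7.67099031e-03, -3.29580502e-06]), 'tool_pos': array([ 0.17551627, -0.62529312,  0.24433054]), 'ee_rot': array([-3.11048050e+00, -4.28347226e-01,  5.67027492e-04]), 'ft_force': array([-0.49029811, -0.38293643,  0.60391239]), 'wrist_torque': array([-0.03706122,  0.02620648, -0.00535131]), 'finger_force': 0.0, 'gripper_width': 1.000537594495683}
[[ 0.963  0.27  -0.001]
 [ 0.27  -0.963  0.002]
 [-0.    -0.002 -1.   ]]
scene [2.024 0.188 1.417] [[-0.16, 0.99, 0.01], [0.64, 0.11, -0.76], [-0.76, -0.11, -0.64]] 505.1674594807965
top [ 0.404 -0.04   1.741] [[0.02, -1.0, -0.0], [-1.0, -0.02, -0.09], [0.09, 0.01, -1.0]] 522.8887872596431
```

View pics/scene0.png

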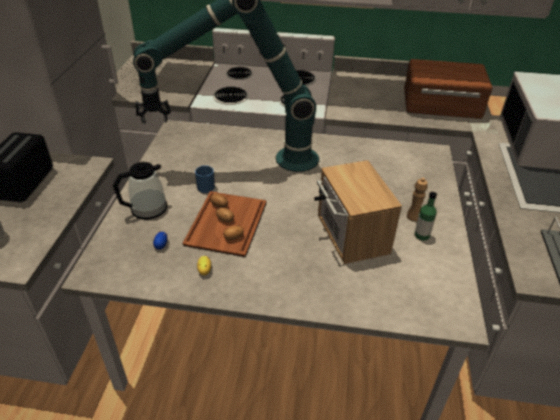

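View pics/top0.png

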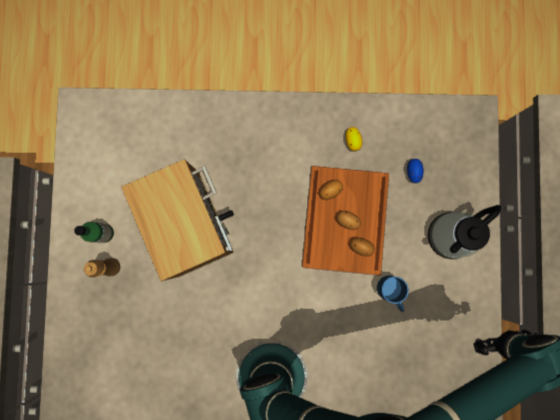

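The scene shows three brown potatoes on the board (top view at (331,190), (348,220), (361,246)) and the bin at left in the top view, facing right. The mug stands near the board at (393,290).

```bash
cat > m0.py <<'E'
from h import *
for n in('top','scene'):
    z=np.load(n+'0.npz'); im,d=z['im'],z['d']; c=bot.calibration(n); W=cloud(c,d)
    m=(abs(W[...,2]-.25)<.008)&(W[...,0]>.2)
    if n=='scene': m&=(W[...,1]>.1)
    k,l,st,ce=cv2.connectedComponentsWithStats(m.astype(np.uint8))
    b=1+st[1:,4].argmax(); P=W[l==b][:,:2].astype(np.float32); 
    r=cv2.minAreaRect(P); print(n,'roof z',np.median(W[l==b][:,2]),r,cv2.boxPoints(r).round(3).tolist())
    hsv=cv2.cvtColor(im,cv2.COLOR_RGB2HSV)
    # board area: things above board
    m=(W[...,2]>.028)&(W[...,2]<.1)&(W[...,0]>.2)&(W[...,1]<.1)
    k,l,st,ce=cv2.connectedComponentsWithStats(m.astype(np.uint8))
    for i in range(1,k):
        if st[i,4]<60: continue
        P=W[l==i]; r=cv2.minAreaRect(P[:,:2].astype(np.float32))
        (e,v)=np.linalg.eigh(np.cov(P[:,:2].T)); 
        print('  blob',ce[i].round(),st[i,4],'rect c',np.round(r[0],3),np.round(r[1],3),round(r[2],1),'majang',round(np.degrees(np.arctan2(v[1,1],v[0,1])),1),'zmax',np.nanpercentile(P[:,2],98).round(3),'hsv',np.median(hsv[l==i],0))
E
python3 m0.py
python3 - <<'E'
from h import *
im=np.load('top0.npz')['im']; cr=im[150:290,110:250]
im2=np.load('scene0.npz')['im'][155:275,305:405]
a=cv2.resize(cr[:,:,::-1],(560,560),interpolation=cv2.INTER_CUBIC)
cv2.imwrite('pics/c1.png',a)
E
```

```text
top roof z 0.2507484783019209 ((0.49089545011520386, 0.2870156764984131), (0.29629504680633545, 0.20184007287025452), 25.28607749938965) [[0.3140000104904175, 0.3149999976158142], [0.4000000059604645, 0.13199999928474426], [0.6679999828338623, 0.2590000033378601], [0.5820000171661377, 0.44200000166893005]]
  blob [353. 139.] 323 rect c [ 0.783 -0.255] [0.081 0.052] 10.5 majang -165.1 zmax 0.059 hsv [ 26. 255. 192.]
  blob [415. 171.] 323 rect c [ 0.679 -0.458] [0.079 0.051] 0.6 majang -176.7 zmax 0.058 hsv [110. 223. 132.]
  blob [331. 190.] 339 rect c [ 0.61  -0.181] [0.053 0.08 ] 31.9 majang 124.1 zmax 0.076 hsv [ 16. 194. 151.]
  blob [480. 214.] 60 rect c [ 0.537 -0.656] [0.021 0.026] 39.5 majang 142.8 zmax 0.099 hsv [18. 46. 14.]
  blob [348. 220.] 349 rect c [ 0.512 -0.239] [0.079 0.056] 82.6 majang 67.0 zmax 0.075 hsv [ 16. 181. 144.]
  blob [439. 237.] 360 rect c [ 0.463 -0.547] [0.149 0.073] 11.5 majang -172.3 zmax 0.099 hsv [30. 29. 85.]
  blob [362. 247.] 347 rect c [ 0.427 -0.284] [0.079 0.052] 66.8 majang 66.5 zmax 0.076 hsv [ 15. 186. 136.]
  blob [394. 292.] 355 rect c
[... 464 characters left out ...]
169.8 zmax 0.099 hsv [ 64. 109.   6.]
  blob [205. 176.] 387 rect c [ 0.299 -0.381] [0.094 0.096] 58.9 majang -160.9 zmax 0.095 hsv [104. 104.  51.]
  blob [145. 203.] 564 rect c [ 0.521 -0.582] [0.079 0.19 ] 27.8 majang 111.1 zmax 0.098 hsv [27. 32. 92.]
  blob [222. 207.] 383 rect c [ 0.479 -0.256] [0.169 0.067] 28.1 majang -148.4 zmax 0.07 hsv [ 14. 155. 125.]
  blob [233. 232.] 226 rect c [ 0.622 -0.176] [0.053 0.077] 17.8 majang 120.3 zmax 0.071 hsv [ 14.  162.  133.5]
  blob [160. 239.] 168 rect c [ 0.686 -0.453] [0.053 0.079] 78.5 majang -179.8 zmax 0.052 hsv [111. 194. 123.]
  blob [204. 264.] 187 rect c [ 0.79  -0.253] [0.078 0.052] 15.5 majang -165.5 zmax 0.052 hsv [ 24. 170. 193.]
```

View pics/c1.png

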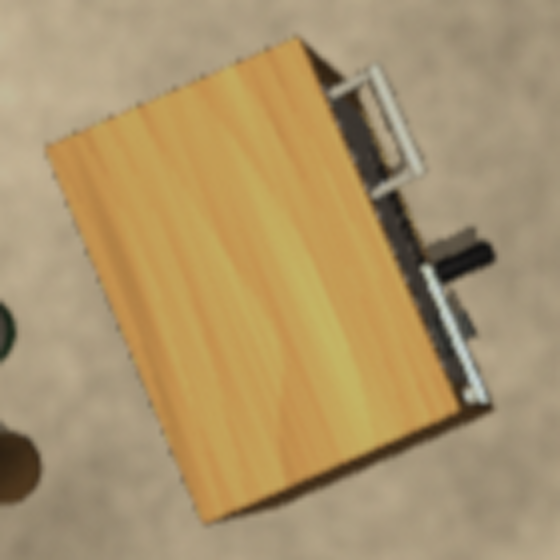

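The crop shows the pull bar at about (390,120) and the black knob at (465,262) on the level latch bar, matching the bin pose from the roof rectangle. I'll refine the pose with the bar and knob.

```bash
cat >> h.py <<'E'
YAW=115.4; O=np.array([.492,.287,0.])
_a=np.radians(YAW); B=np.array([[np.cos(_a),-np.sin(_a),0],[np.sin(_a),np.cos(_a),0],[0,0,1]])
def b2w(p): return O+B@np.array(p)
def w2b(W): return (W-O)@B
def st():
    s=bot.observe(); R=Ro.from_rotvec(s['ee_rot']).as_matrix()
    print('t %.1f'%s['clock'],'tcp',s['tool_pos'].round(4),'bin',w2b(s['tool_pos']).round(4),'yaw %.2f'%np.degrees(np.arctan2(R[1,0],R[0,0])),'tilt',R[:2,2].round(3),'F',s['ft_force'].round(1),'w %.3f ff %.1f'%(s['gripper_width'],s['finger_force']),'q',s['joint_pos'].round(2))
    return s,R
def to(target):
    s,R=st(); print('shift mm (tool xyz)',(1000*R.T@(np.array(target)-s['tool_pos'])).round(1))
E
python3 - <<'E'
from h import *
for n in('top','scene'):
    z=np.load(n+'0.npz'); im,d=z['im'],z['d']; c=bot.calibration(n); W=cloud(c,d); Q=w2b(W)
    roof=(abs(Q[...,2]-.25)<.008)&(abs(Q[...,0])<.15)&(abs(Q[...,1])<.2)
    P=Q[roof]; print(n,'roof x',np.percentile(P[:,0],[.5,50,99.5]).round(4),'y',np.percentile(P[:,1],[.5,50,99.5]).round(4),'n',roof.sum())
    # front edge slope
    r=cv2.minAreaRect(P[:,:2].astype(np.float32)); print('resid angle',r[2])
    for nm,zr,xr,yr in(('bar',(.222,.245),(-.16,-.125),(-.125,0)),('knob',(.182,.205),(-.18,-.125),(.02,.07))):
        m=(Q[...,2]>zr[0])&(Q[...,2]<zr[1])&(Q[...,0]>xr[0])&(Q[...,0]<xr[1])&(Q[...,1]>yr[0])&(Q[...,1]<yr[1])
        P=Q[m]; print(nm,m.sum(),P.mean(0).round(4) if m.sum() else '',P.min(0).round(3) if m.sum() else '',P.max(0).round(3) if m.sum() else '')
to([.176,-.626,.32])
E
```

```text
top roof x [-0.0994  0.      0.0989] y [-0.1448  0.0034  0.1477] n 7066
resid angle 89.93657684326172
bar 130 [-0.138  -0.0634  0.237 ] [-0.145 -0.108  0.23 ] [-0.126 -0.018  0.245]
knob 72 [-0.143   0.0473  0.1928] [-0.161  0.038  0.183] [-0.125  0.056  0.202]
scene roof x [-0.1005 -0.003   0.0992] y [-0.1522 -0.0198  0.1439] n 2537
resid angle 0.4138840138912201
bar 70 [-0.1396 -0.0713  0.2335] [-0.147 -0.114  0.223] [-0.127 -0.02   0.24 ]
knob 37 [-0.1438  0.0412  0.1879] [-0.162  0.025  0.183] [-0.127  0.051  0.197]
t 0.1 tcp [ 0.1756 -0.6253  0.2444] bin [-0.6884  0.6772  0.2444] yaw 15.68 tilt [-0.001  0.002] F [ 0.7  0.6 -0.1] w 0.998 ff 0.0 q [ 1.25  0.47 -0.01  1.6   0.01  1.07 -0.06]
shift mm (tool xyz) [  0.2   0.6 -75.6]
```

play_rows --gripper '[0.04, 0.04, 0.04, 0.04, 0.04, 0.04, 0.04, 0.04, 0.04, 0.04, 0.04, 0.04, 0.04, 0.04, 0.04, 0.04, 0.04, 0.04]' --pt "0 0 -0.038" --pt "0 0 -0.038" --pt "0 0 0" --pt "0 0 0" --pt "0 0 0" --pt "0 0 0" --pt "0 0 0" --pt "0 0 0" --pt "0 0 0" --pt "0 0 0" --pt "0 0 0" --pt "0 0 0" --pt "0 0 0" --pt "0 0 0" --pt "0 0 0" --pt "0 0 0" --pt "0 0 0" --pt "0 0 0" --spin '[0, 0, -7, -7, -7, -7, -7, -7, -7, -7, -7, -7, -7, -7, -1.7, 0, 0, 0]'

```text
clock: 1.6
tool_pos: [0.1756, -0.6257, 0.321]
ee_rot: [-1.991, -2.429, -0.0]
ft_force: [0.1, 0.3, -0.1]
gripper_width: 0.468
finger_force: 0.0
```

```bash
python3 - <<'E'
from h import *
to(b2w([-.152,.045,.30]))
E
```

```text
t 1.6 tcp [ 0.1756 -0.6257  0.321 ] bin [-0.6888  0.6773  0.321 ] yaw 101.32 tilt [-0.  0.] F [ 0.1  0.3 -0.1] w 0.468 ff 0.0 q [ 1.45  0.43 -0.29  1.5   0.13  1.23  1.34]
shift mm (tool xyz) [674.5 482.7  21.2]
```

play_rows --gripper '[0.04, 0.04, 0.04, 0.04, 0.04, 0.04, 0.04, 0.04, 0.04, 0.04, 0.04, 0.04, 0.04, 0.04, 0.04, 0.04, 0.04, 0.04, 0.04, 0.04]' --pt "0 0 0" --pt "0 0 0" --pt "0.025 0.029 0" --pt "0.025 0.029 0" --pt "0.025 0.029 0" --pt "0.025 0.029 0" --pt "0.025 0.029 0" --pt "0.025 0.029 0" --pt "0.025 0.029 0" --pt "0.025 0.029 0" --pt "0.025 0.029 0" --pt "0.025 0.029 0" --pt "0.025 0.029 0" --pt "0.025 0.029 0" --pt "0.025 0.029 0" --pt "0.025 0.029 0" --pt "0.025 0.029 0" --pt "0.025 0.029 0" --pt "0 0 0" --pt "0 0 0" --spin '[-7, -7.1, 0, 0, 0, 0, 0, 0, 0, 0, 0, 0, 0, 0, 0, 0, 0, 0, 0, 0]'

```text
clock: 3.27
tool_pos: [0.4229, -0.0631, 0.3215]
ee_rot: [1.67, 2.66, 0.0]
ft_force: [-0.2, -1.4, 0.5]
gripper_width: 0.468
finger_force: 0.0
```

```bash
python3 - <<'E'
from h import *
to(b2w([-.152,.045,.26]))
E
```

```text
t 3.3 tcp [ 0.4229 -0.0631  0.3215] bin [-0.2866  0.2126  0.3215] yaw 115.75 tilt [0. 0.] F [-0.2 -1.4  0.5] w 0.468 ff 0.0 q [ 0.9   0.06 -0.84  1.98  0.05  1.12  0.48]
shift mm (tool xyz) [133.6 168.3  61.5]
```

play_rows --gripper '[0.04, 0.04, 0.04, 0.04, 0.04, 0.04, 0.04, 0.04, 0.04, 0.04, 0.04]' --pt "0.0223 0.028 0" --pt "0.0223 0.028 0" --pt "0.0223 0.028 0" --pt "0.0223 0.028 0" --pt "0.0223 0.028 0" --pt "0.0223 0.028 0" --pt "0 0 0.02" --pt "0 0 0.02" --pt "0 0 0.02" --pt "0 0 0" --pt "0 0 0" --spin '[0.35, 0, 0, 0, 0, 0, 0, 0, 0, 0, 0]'

```text
clock: 4.18
tool_pos: [0.5173, 0.1259, 0.2605]
ee_rot: [-1.687, -2.649, 0.003]
ft_force: [0.2, -0.9, -0.5]
gripper_width: 0.467
finger_force: 0.0
```

```bash
python3 - <<'E'
from h import *
to(b2w([-.152,.045,.188]))
grab('wrist','w1.png')
E
```

```text
t 4.2 tcp [0.5173 0.1259 0.2605] bin [-0.1564  0.0462  0.2605] yaw 115.02 tilt [-0.002 -0.001] F [ 0.2 -0.9 -0.5] w 0.467 ff 0.0 q [ 0.41  0.4  -0.89  1.83  0.35  1.08 -0.17]
shift mm (tool xyz) [ 4.4  1.4 72.5]
```

View pics/w1.png

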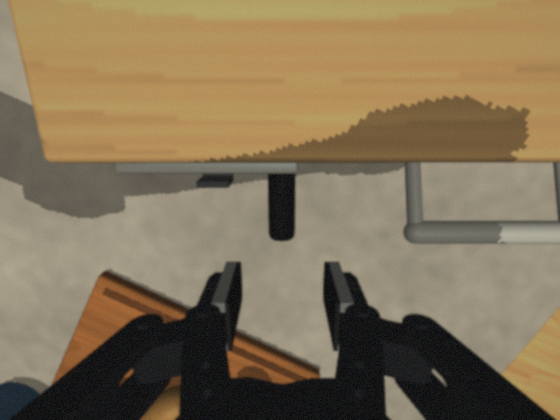

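The wrist view shows the knob (282,205) centred between the fingers; descend and grip.

play_rows --gripper '[0.04, 0.04, 0.04, 0.04, 0.04, 0.005, 0.005, 0.005, 0.005, 0.005]' --pt "0.004 0.001 0.02" --pt "0 0 0.02" --pt "0 0 0.02" --pt "0 0 0.012" --pt "0 0 0" --pt "0 0 0" --pt "0 0 0" --pt "0 0 0" --pt "0 0 0" --pt "0 0 0" --spin '[-0.4, 0, 0, 0, 0, 0, 0, 0, 0, 0]'

```text
clock: 5.07
tool_pos: [0.5147, 0.1303, 0.1904]
ee_rot: [-1.676, -2.655, 0.009]
ft_force: [-8.1, -4.4, 6.8]
gripper_width: 0.181
finger_force: 58.5
```

```bash
python3 - <<'E'
from h import *
st()
n=16; th=np.linspace(0,1.52,n+1)
y=.137-.092*np.cos(th); z=.185+.092*np.sin(th)
print(np.round(1000*np.c_[-np.diff(y),-np.diff(z)],1).tolist())
E
```

```text
t 5.1 tcp [0.5147 0.1303 0.1904] bin [-0.1513  0.0467  0.1904] yaw 115.48 tilt [-0.004 -0.004] F [-8.1 -4.4  6.8] w 0.181 ff 58.5 q [ 0.35  0.49 -0.84  1.9   0.44  0.96 -0.25]
[[-0.4, -8.7], [-1.2, -8.6], [-2.1, -8.5], [-2.9, -8.3], [-3.6, -8.0], [-4.4, -7.6], [-5.1, -7.1], [-5.7, -6.6], [-6.3, -6.0], [-6.9, -5.4], [-7.3, -4.7], [-7.8, -4.0], [-8.1, -3.3], [-8.4, -2.5], [-8.6, -1.7], [-8.7, -0.9]]
```

play_rows --gripper '[0.005, 0.005, 0.005, 0.005, 0.005, 0.005, 0.005, 0.005, 0.005, 0.005, 0.005, 0.005, 0.005, 0.005, 0.005, 0.005, 0.005, 0.005]' --pt "0 -0.0004 -0.0087" --pt "0 -0.0012 -0.0086" --pt "0 -0.0021 -0.0085" --pt "0 -0.0029 -0.0083" --pt "0 -0.0036 -0.008" --pt "0 -0.0044 -0.0076" --pt "0 -0.0051 -0.0071" --pt "0 -0.0057 -0.0066" --pt "0 -0.0063 -0.006" --pt "0 -0.0069 -0.0054" --pt "0 -0.0073 -0.0047" --pt "0 -0.0078 -0.004" --pt "0 -0.0081 -0.0033" --pt "0 -0.0084 -0.0025" --pt "0 -0.0086 -0.0017" --pt "0 -0.0087 -0.0009" --pt "0 0 0" --pt "0 0 0" --spin '[0, 0, 0, 0, 0, 0, 0, 0, 0, 0, 0, 0, 0, 0, 0, 0, 0, 0]'

```text
clock: 6.57
tool_pos: [0.448, 0.098, 0.2913]
ee_rot: [1.661, 2.641, 0.029]
ft_force: [6.3, 2.4, 40.7]
gripper_width: 0.163
finger_force: 47.0
```

```bash
python3 - <<'E'
from h import *
st()
for n in('top','scene'):
    c,im,d=grab(n); Q=w2b(cloud(c,d)); 
    a=proj(c,b2w([-.142,.137,.24])); print(a)
    u,v=map(int,a); cr=im[max(0,v-60):v+60,max(0,u-60):u+60]
    cv2.imwrite('pics/l_%s.png'%n,cv2.resize(cr[:,:,::-1],(400,400),interpolation=cv2.INTER_CUBIC))
a=cv2.imread('pics/l_top.png');b=cv2.imread('pics/l_scene.png'); cv2.imwrite('pics/l.png',np.hstack([a,b]))
E
```

```text
t 6.6 tcp [0.448  0.098  0.2913] bin [-0.1518  0.1208  0.2913] yaw 115.64 tilt [0.028 0.004] F [ 6.3  2.4 40.7] w 0.163 ff 47.0 q [ 0.61  0.19 -0.98  1.97  0.19  1.04 -0.01]
(np.float64(237.1053261309997), np.float64(242.4488608846017))
(np.float64(311.5588445484007), np.float64(171.89484615908705))
```

View pics/l.png

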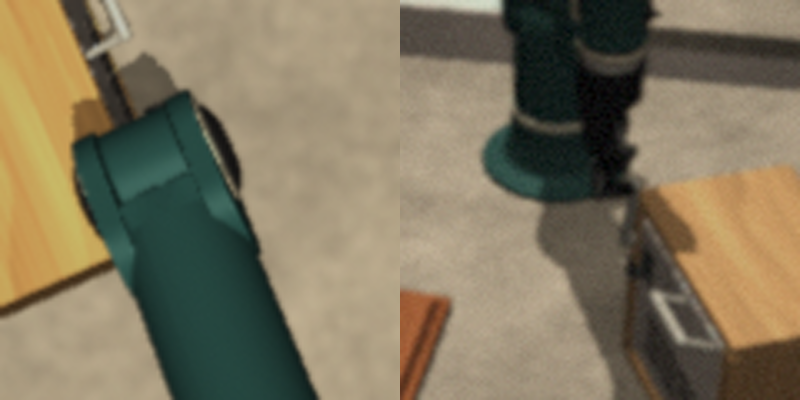

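The scene crop shows the latch bar up nearly vertical in the gripper at about (632,200); the knob has slid to the fingertips and loads the tool upward. I'll loosen the grip and push it the rest with a finger.

play_rows --gripper '[0.02, 0.025, 0.03, 0.035, 0.035]' --pt "0 0 0" --pt "0 0 0" --pt "0 0 0" --pt "0 0 0" --pt "0 0 0" --spin '[0, 0, 0, 0, 0]'

```text
clock: 7.08
tool_pos: [0.4371, 0.0936, 0.2808]
ee_rot: [-1.675, -2.657, 0.002]
ft_force: [0.3, -0.0, 1.3]
gripper_width: 0.409
finger_force: 0.0
```

```bash
python3 - <<'E'
from h import *
st()
c,im,d=grab('wrist','w2.png'); Q=w2b(cloud(c,d)); np.savez('w2.npz',Q=Q,im=im)
hsv=cv2.cvtColor(im,cv2.COLOR_RGB2HSV)
m=(Q[...,0]>-.175)&(Q[...,0]<-.12)&(Q[...,1]>.05)&(Q[...,1]<.19)&(Q[...,2]>.2)&(Q[...,2]<.33)
P=Q[m]; print(len(P)); print(np.percentile(P,[2,50,98],axis=0).round(3))
print('knob proj if th=1.4',proj(c,b2w([-.152,.137-.092*np.cos(1.4),.185+.092*np.sin(1.4)])))
E
```

```text
t 7.1 tcp [0.4371 0.0936 0.2808] bin [-0.1511  0.1326  0.2808] yaw 115.54 tilt [-0.001 -0.001] F [ 0.3 -0.   1.3] w 0.409 ff 0.0 q [ 0.61  0.2  -0.98  1.99  0.19  1.05 -0.01]
18834
[[-0.16   0.082  0.276]
 [-0.142  0.125  0.318]
 [-0.124  0.181  0.329]]
knob proj if th=1.4 (np.float64(303.8233702074302), np.float64(290.73393157200144))
```

View pics/w2.png

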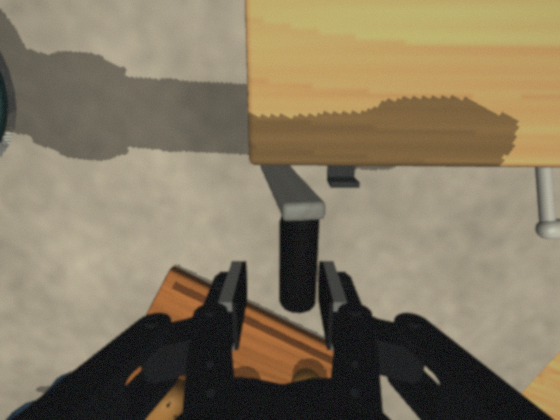

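The wrist view shows the knob at (298,265) with the bar nearly upright (~1.42 rad); push 12 mm more with the right-hand finger, then lift away.

play_rows --gripper '[0.035, 0.035, 0.035, 0.035, 0.035, 0.035, 0.035, 0.035, 0.035, 0.035, 0.035, 0.035]' --pt "0 -0.004 0" --pt "0 -0.004 0" --pt "0 -0.004 0" --pt "0 0 0" --pt "0 0.006 0" --pt "0 0 -0.02" --pt "0 0 -0.03" --pt "0 0 -0.03" --pt "0 0.03 0" --pt "0 0.03 0" --pt "0 0.03 0" --pt "0 0 0" --spin '[0, 0, 0, 0, 0, 0, 0, 0, 0, 0, 0, 0]'

```text
clock: 8.13
tool_pos: [0.5172, 0.1313, 0.3599]
ee_rot: [-1.674, -2.655, -0.005]
ft_force: [-0.4, 0.1, -0.1]
gripper_width: 0.407
finger_force: 0.0
```

```bash
python3 - <<'E'
from h import *
st()
c,im,d=grab('wrist'); Q=w2b(cloud(c,d))
m=(Q[...,0]>-.175)&(Q[...,0]<-.128)&(Q[...,1]>.11)&(Q[...,1]<.19)&(Q[...,2]>.26)&(Q[...,2]<.295)
P=Q[m]; print(len(P)); print(np.percentile(P,[2,50,98],axis=0).round(3))
to(b2w([-.139,-.065,.30]))
E
```

```text
t 8.1 tcp [0.5172 0.1313 0.3599] bin [-0.1514  0.044   0.3599] yaw 115.52 tilt [-0.001  0.004] F [-0.4  0.1 -0.1] w 0.407 ff 0.0 q [ 0.49  0.32 -0.99  1.7   0.28  1.27 -0.11]
1185
[[-0.158  0.126  0.275]
 [-0.143  0.132  0.283]
 [-0.129  0.142  0.285]]
t 8.2 tcp [0.5149 0.131  0.3598] bin [-0.1507  0.0463  0.3598] yaw 115.60 tilt [-0.003  0.003] F [-0.8  0.5 -0.6] w 0.406 ff 0.0 q [ 0.49  0.32 -0.99  1.7   0.27  1.27 -0.1 ]
shift mm (tool xyz) [ 11.1 111.4  59.6]
```

play_rows --gripper '[0.03, 0.03, 0.03, 0.03, 0.03, 0.03, 0.03, 0.03, 0.03, 0.03, 0.03, 0.03, 0.03, 0.03, 0.03, 0.03, 0.03, 0.03, 0.03, 0.03]' --pt "0.0037 0.037 0" --pt "0.0037 0.037 0" --pt "0.0037 0.037 0" --pt "0 0 0" --pt "0 0 0" --pt "0 0 0" --pt "0 0 0" --pt "0 0 0" --pt "0 0 0" --pt "0 0 0" --pt "0 0 0" --pt "0 0 0" --pt "0 0 0" --pt "0 0 0" --pt "0 0 0" --pt "0 0 0" --pt "0 0 0.03" --pt "0 0 0.03" --pt "0 0 0" --pt "0 0 0" --spin '[0, 0, 0, 6.94, 6.94, 6.94, 6.94, 6.94, 6.94, 6.94, 6.94, 6.94, 6.94, 6.94, 6.94, 6.94, 0, 0, 0, 0]'

```text
clock: 9.85
tool_pos: [0.6078, 0.187, 0.3001]
ee_rot: [3.065, 0.688, -0.006]
ft_force: [0.5, 0.3, -0.1]
gripper_width: 0.35
finger_force: 0.0
```

```bash
python3 - <<'E'
from h import *
to(b2w([-.139,-.065,.228]))
c,im,d=grab('wrist'); Q=w2b(cloud(c,d))
m=(Q[...,0]>-.155)&(Q[...,0]<-.123)&(Q[...,1]>-.1)&(Q[...,1]<-.03)&(Q[...,2]>.225)&(Q[...,2]<.245)
P=Q[m]; print(len(P)); print(np.percentile(P,[2,50,98],axis=0).round(4))
E
```

```text
t 9.8 tcp [0.6078 0.187  0.3001] bin [-0.14   -0.0617  0.3001] yaw 25.31 tilt [-0.004 -0.001] F [ 0.5  0.3 -0.1] w 0.350 ff 0.0 q [ 0.06  0.47 -0.58  1.55  0.27  1.21 -1.69]
shift mm (tool xyz) [ 3.6 -1.  72.1]
1858
[[-0.1438 -0.0988  0.232 ]
 [-0.1381 -0.068   0.236 ]
 [-0.1324 -0.0316  0.2377]]
```

play_rows --gripper '[0.03, 0.03, 0.03, 0.03, 0.03, 0.0, 0.0, 0.0, 0.0, 0.0]' --pt "0.003 -0.002 0.02" --pt "0 0 0.02" --pt "0 0 0.02" --pt "0 0 0.015" --pt "0 0 0" --pt "0 0 0" --pt "0 0 0" --pt "0 0 0" --pt "0 0 0" --pt "0 0 0" --spin '[0, 0, 0, 0, 0, 0, 0, 0, 0, 0]'

```text
clock: 10.73
tool_pos: [0.6123, 0.1903, 0.2283]
ee_rot: [3.064, 0.686, 0.006]
ft_force: [0.6, -4.1, 6.7]
gripper_width: 0.117
finger_force: 58.9
```

```bash
python3 - <<'E'
from h import *
st()
n=18; th=np.linspace(0,.70,n+1)
o=.046*np.cos(th)+.208*np.sin(th); u=-.046*np.sin(th)+.208*np.cos(th)
print(np.round(1000*np.c_[np.diff(o),-np.diff(u)],1).tolist())
E
```

```text
t 10.7 tcp [0.6123 0.1903 0.2283] bin [-0.139  -0.0672  0.2283] yaw 25.25 tilt [ 0.004 -0.   ] F [ 0.6 -4.1  6.7] w 0.117 ff 58.9 q [ 0.04  0.54 -0.55  1.62  0.31  1.07 -1.73]
[[8.1, 1.9], [8.0, 2.3], [7.9, 2.6], [7.8, 2.9], [7.7, 3.2], [7.5, 3.5], [7.4, 3.8], [7.2, 4.0], [7.1, 4.3], [6.9, 4.6], [6.7, 4.9], [6.5, 5.1], [6.3, 5.4], [6.1, 5.6], [5.9, 5.8], [5.6, 6.1], [5.4, 6.3], [5.2, 6.5]]
```

play_rows --gripper '[0.0, 0.0, 0.0, 0.0, 0.0, 0.0, 0.0, 0.0, 0.0, 0.0, 0.0]' --pt "0 0.0081 0.0019" --pt "0 0.008 0.0023" --pt "0 0.0079 0.0026" --pt "0 0.0078 0.0029" --pt "0 0.0077 0.0032" --pt "0 0.0075 0.0035" --pt "0 0.0074 0.0038" --pt "0 0.0072 0.004" --pt "0 0.0071 0.0043" --pt "0 0 0" --pt "0 0 0" --spin '[0, 0, 0, 0, 0, 0, 0, 0, 0, 0, 0]'

```text
clock: 11.65
tool_pos: [0.6407, 0.1298, 0.1995]
ee_rot: [-3.064, -0.687, -0.003]
ft_force: [-1.5, -2.5, 5.6]
gripper_width: 0.12
finger_force: 61.8
```

```bash
python3 - <<'E'
from h import *
st()
c,im,d=grab('wrist'); Q=w2b(cloud(c,d))
# panel top / bar
for nm,x in(('panel',(-.24,-.13)),):
    m=(Q[...,0]>x[0])&(Q[...,0]<x[1])&(Q[...,1]>.0)&(Q[...,1]<.1)&(Q[...,2]>.12)&(Q[...,2]<.26); P=Q[m]
    i=P[:,2]>np.percentile(P[:,2],97); print(len(P),P[i].mean(0).round(4))
E
```

```text
t 11.7 tcp [0.6407 0.1298 0.1995] bin [-0.2058 -0.0669  0.1995] yaw 25.28 tilt [0.002 0.002] F [-1.5 -2.5  5.6] w 0.120 ff 61.8 q [ 0.12  0.59 -0.53  1.61  0.33  1.04 -1.63]Traceback (most recent call last):
  File "<stdin>", line 7, in <module>
    return _quantile_unchecked(
        a, q, axis, out, overwrite_input, method, keepdims, weights)
    return _ureduce(a,
                    func=_quantile_ureduce_func,
    ...<5 lines>...
                    overwrite_input=overwrite_input,
                    method=method)
    r = func(a, **kwargs)
    result = _quantile(arr,
                       quantiles=q,
    ...<2 lines>...
                       out=out,
                       weights=wgt)
    slices_having_nans = np.isnan(arr[-1, ...])
                                  ~~~^^^^^^^^^
IndexError: index -1 is out of bounds for axis 0 with size 0
```

play_rows --gripper '[0.0, 0.0, 0.0, 0.0, 0.0, 0.0, 0.0, 0.0, 0.0, 0.0, 0.0, 0.0, 0.0]' --pt "0 0.0069 0.0046" --pt "0 0.0067 0.0049" --pt "0 0.0065 0.0051" --pt "0 0.0063 0.0054" --pt "0 0.0061 0.0056" --pt "0 0.0059 0.0058" --pt "0 0.0056 0.0061" --pt "0 0.0054 0.0063" --pt "0 0.0052 0.0065" --pt "0 0 0" --pt "0 0 0" --pt "0 0 0" --pt "0 0 0" --spin '[0, 0, 0, 0, 0, 0, 0, 0, 0, 0, 0, 0, 0]'

```text
clock: 12.78
tool_pos: [0.664, 0.0798, 0.1478]
ee_rot: [-3.065, -0.688, -0.002]
ft_force: [2.1, -0.4, -0.6]
gripper_width: 0.116
finger_force: 64.4
```

```bash
python3 - <<'E'
from h import *
st()
E
```

```text
t 12.8 tcp [0.664  0.0798 0.1478] bin [-0.2609 -0.0665  0.1478] yaw 25.31 tilt [0.001 0.   ] F [ 2.1 -0.4 -0.6] w 0.116 ff 64.4 q [ 0.17  0.66 -0.5   1.6   0.36  0.97 -1.57]
```

play_rows --gripper '[0.014, 0.018, 0.02, 0.02, 0.02, 0.02, 0.02, 0.02, 0.02, 0.02, 0.02]' --pt "0 0 0" --pt "0 0 0" --pt "0 0 0" --pt "0 0.001 0" --pt "0 0 -0.015" --pt "0 0 -0.025" --pt "0 0 -0.035" --pt "0 0 -0.04" --pt "0 0 -0.04" --pt "0 0 0" --pt "0 0 0" --spin '[0, 0, 0, 0, 0, 0, 0, 0, 0, 0, 0]'

```text
clock: 13.7
tool_pos: [0.6645, 0.0803, 0.3063]
ee_rot: [-3.065, -0.691, -0.009]
ft_force: [-0.3, 0.1, -0.2]
gripper_width: 0.232
finger_force: 0.0
```

```bash
cat >> h.py <<'E'
def potatoes():
    c,im,d=grab('top'); W=cloud(c,d); hsv=cv2.cvtColor(im,cv2.COLOR_RGB2HSV)
    m=(W[...,2]>.034)&(W[...,2]<.12)&(W[...,0]>.2)&(W[...,1]<.02)&(W[...,1]>-.45)&(hsv[...,0]<21)&(hsv[...,0]>8)&(hsv[...,1]>110)
    k,l,s,ce=cv2.connectedComponentsWithStats(m.astype(np.uint8)); out=[]
    for i in range(1,k):
        if s[i,4]<60: continue
        P=W[l==i]; r=cv2.minAreaRect(P[:,:2].astype(np.float32)); e,v=np.linalg.eigh(np.cov(P[:,:2].T))
        out.append((np.array(r[0]),np.degrees(np.arctan2(v[1,1],v[0,1]))%180)); print('potato',ce[i].round(),s[i,4],'c',np.round(r[0],4),np.round(r[1],3),'major yaw %.1f'%out[-1][1],'ztop',np.percentile(P[:,2],98).round(3))
    return out
def hop():
    c,im,d=grab('top'); Q=w2b(cloud(c,d))
    m=(Q[...,0]>-.26)&(Q[...,0]<-.17)&(abs(Q[...,1]-.05)<.06)&(Q[...,2]>.165)&(Q[...,2]<.2); P=Q[m]
    print('panel top',m.sum(),P.mean(0).round(4) if len(P) else '')
    m=(Q[...,0]>-.3)&(Q[...,0]<-.225)&(Q[...,1]<-.02)&(Q[...,1]>-.11)&(Q[...,2]>.14)&(Q[...,2]<.17);P=Q[m]; 
    if len(P): print('bar',len(P),np.median(P,0).round(4), 'expect .7:',(-.093-.1692,.1535+.004))
E
python3 - <<'E'
from h import *
st(); potatoes(); hop()
E
```

```text
t 13.7 tcp [0.6645 0.0803 0.3063] bin [-0.2607 -0.0672  0.3063] yaw 25.40 tilt [0.005 0.001] F [-0.3  0.1 -0.2] w 0.232 ff 0.0 q [ 0.21  0.52 -0.55  1.46  0.28  1.24 -1.5 ]
potato [331. 190.] 338 c [ 0.6096 -0.1819] [0.053 0.079] major yaw 123.6 ztop 0.077
potato [348. 220.] 344 c [ 0.5112 -0.2395] [0.08  0.052] major yaw 66.1 ztop 0.076
potato [362. 247.] 349 c [ 0.4265 -0.2837] [0.079 0.053] major yaw 66.8 ztop 0.078
panel top 0
```

play_rows --gripper '[0.08, 0.08, 0.08, 0.08, 0.08, 0.08, 0.08, 0.08, 0.08, 0.08, 0.08, 0.08, 0.08, 0.08, 0.08, 0.08, 0.08, 0.08, 0.08, 0.08]' --pt "-0.02 0.0266 0" --pt "-0.02 0.0266 0" --pt "-0.02 0.0266 0" --pt "-0.02 0.0266 0" --pt "-0.02 0.0266 0" --pt "-0.02 0.0266 0" --pt "-0.02 0.0266 0" --pt "-0.02 0.0266 0" --pt "0 0 0.01" --pt "0 0 0.01" --pt "0 0 0.01" --pt "0 0 0.01" --pt "0 0 0.01" --pt "0 0 0.01" --pt "0 0 0.01" --pt "0 0 0.01" --pt "0 0 0.01" --pt "0 0 0.01" --pt "0 0 0.01" --pt "0 0 0.01" --spin '[0, 0, 0, 0, 0, 0, 0, 0, -7, -7, -7, -7, -7, -7, -7, -7, -7, -7, -7, -7]'

```text
clock: 15.47
tool_pos: [0.6089, -0.1815, 0.1799]
ee_rot: [-1.806, -2.566, 0.001]
ft_force: [-0.7, -0.6, -0.4]
gripper_width: 0.94
finger_force: 0.0
```

```bash
cat >> h.py <<'E'
def wristpot(target):
    """brown blob nearest target in wrist view"""
    c,im,d=grab('wrist'); W=cloud(c,d); hsv=cv2.cvtColor(im,cv2.COLOR_RGB2HSV)
    m=(W[...,2]>.034)&(W[...,2]<.1)&(hsv[...,0]<21)&(hsv[...,0]>8)&(hsv[...,1]>110)&(np.hypot(W[...,0]-target[0],W[...,1]-target[1])<.06)
    P=W[m]; 
    if len(P)<100: print('wrist: few',len(P)); return
    r=cv2.minAreaRect(P[:,:2].astype(np.float32)); e,v=np.linalg.eigh(np.cov(P[:,:2].T)); print('wrist pot',len(P),np.round(r[0],4),np.round(r[1],3),'yaw %.1f'%(np.degrees(np.arctan2(v[1,1],v[0,1]))%180))
E
python3 - <<'E'
from h import *
to([.6096,-.1819,.039]); wristpot([.6096,-.1819]); hop()
E
```

```text
t 15.5 tcp [ 0.6089 -0.1815  0.1799] bin [-0.4733  0.0953  0.1799] yaw 109.71 tilt [-0.004  0.002] F [-0.7 -0.6 -0.4] w 0.940 ff 0.0 q [ 0.77  0.66 -0.77  1.65  0.51  1.05  0.19]
shift mm (tool xyz) [ -1.    0.9 140.9]
wrist pot 4873 [ 0.6094 -0.1795] [0.053 0.08 ] yaw 124.5
panel top 363 [-0.2128  0.0506  0.179 ]
bar 154 [-0.2582 -0.0643  0.1619] expect .7: (-0.2622, 0.1575)
```

play_rows --gripper '[0.08, 0.08, 0.08, 0.08, 0.08, 0.08, 0.08, 0.04, 0.03, 0.03, 0.03, 0.03, 0.03, 0.03]' --pt "0 0 0.02" --pt "0 0 0.02" --pt "0 0 0.03" --pt "0 0 0.03" --pt "0 0 0.025" --pt "0 0 0.016" --pt "0 0 0" --pt "0 0 0" --pt "0 0 0" --pt "0 0 0" --pt "0 0 0" --pt "0 0 0" --pt "0 0 0" --pt "0 0 0" --spin '[-7.1, -7.1, 0, 0, 0, 0, 0, 0, 0, 0, 0, 0, 0, 0]'

```text
clock: 16.73
tool_pos: [0.6117, -0.1823, 0.0435]
ee_rot: [1.486, 2.764, 0.001]
ft_force: [-0.2, 0.7, 6.6]
gripper_width: 0.595
finger_force: 64.7
```

```bash
python3 - <<'E'
from h import *
st()
E
```

```text
t 16.7 tcp [ 0.6117 -0.1823  0.0435] bin [-0.4753  0.0931  0.0435] yaw 123.49 tilt [ 0.003 -0.001] F [-0.2  0.7  6.6] w 0.595 ff 64.7 q [ 0.73  0.84 -0.71  1.71  0.7   0.85  0.3 ]
```

play_rows --gripper '[0.03, 0.03, 0.03, 0.03, 0.03, 0.03, 0.03, 0.03, 0.03, 0.03, 0.03, 0.03, 0.03, 0.03, 0.03, 0.03, 0.03, 0.03]' --pt "0 0 -0.02" --pt "0 0 -0.035" --pt "0 0 -0.04" --pt "0 0 -0.04" --pt "0 0 -0.04" --pt "0 0 -0.04" --pt "0 0 -0.02" --pt "0.032 0.0043 0" --pt "0.032 0.0043 0" --pt "0.032 0.0043 0" --pt "0.032 0.0043 0" --pt "0.032 0.0043 0" --pt "0.032 0.0043 0" --pt "0.032 0.0043 0" --pt "0.032 0.0043 0" --pt "0.032 0.0043 0" --pt "0.032 0.0043 0" --pt "0 0 0" --spin '[0, 0, 4, 4, 0, 0, 0, 0, 0, 0, 0, 0, 0, 0, 0, 0, 0, 0]'

```text
clock: 18.23
tool_pos: [0.508, 0.1324, 0.2775]
ee_rot: [-1.662, -2.665, -0.004]
ft_force: [-0.8, 0.6, -0.8]
gripper_width: 0.59
finger_force: 63.8
```

```bash
python3 - <<'E'
from h import *
to(b2w([-.156,.05,.19]))
E
```

```text
t 18.2 tcp [0.508  0.1324 0.2775] bin [-0.1465  0.0518  0.2775] yaw 116.09 tilt [0.001 0.003] F [-0.8  0.6 -0.8] w 0.590 ff 63.8 q [ 0.47  0.39 -0.98  1.83  0.36  1.11 -0.18]
shift mm (tool xyz) [-9.7  1.6 87.5]
```

play_rows --gripper '[0.03, 0.03, 0.03, 0.03, 0.03, 0.03]' --pt "-0.006 0 0.02" --pt "0 0 0.02" --pt "0 0 0.02" --pt "0 0 0.02" --pt "0 0 0" --pt "0 0 0" --spin '[0.5, 0, 0, 0, 0, 0]'

```text
clock: 18.73
tool_pos: [0.5133, 0.1195, 0.1961]
ee_rot: [-1.687, -2.649, 0.002]
ft_force: [0.6, -0.3, -1.2]
gripper_width: 0.597
finger_force: 63.7
```

```bash
python3 - <<'E'
from h import *
to(b2w([-.156,.05,.19]))
grab('wrist','w3.png')
E
```

```text
t 18.7 tcp [0.5133 0.1195 0.1961] bin [-0.1604  0.0526  0.1961] yaw 115.02 tilt [-0.002 -0.   ] F [ 0.6 -0.3 -1.2] w 0.597 ff 63.7 q [ 0.42  0.49 -0.9   1.9   0.46  0.97 -0.26]
shift mm (tool xyz) [4.4 2.6 6.1]
```

View pics/w3.png

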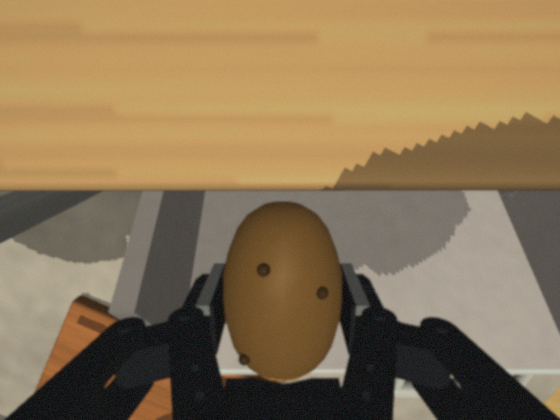

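The potato hangs at (282,290) inside the mouth, between roof edge (row 190) and panel top (row 372), clear of both side walls. Release.

play_rows --gripper '[0.055, 0.06, 0.068, 0.07, 0.07, 0.07, 0.07, 0.07, 0.07, 0.08, 0.08, 0.08, 0.08, 0.08, 0.08, 0.08, 0.08, 0.08, 0.08, 0.08]' --pt "0.004 0 0" --pt "0 0 0" --pt "0 0 0" --pt "0 0 0" --pt "0 0 -0.02" --pt "0 0 -0.03" --pt "0 0 -0.03" --pt "0 0 -0.02" --pt "-0.0325 -0.0158 0" --pt "-0.0325 -0.0158 0" --pt "-0.0325 -0.0158 0" --pt "-0.0325 -0.0158 0" --pt "-0.0325 -0.0158 0" --pt "-0.0325 -0.0158 0" --pt "-0.0325 -0.0158 0" --pt "-0.0325 -0.0158 0" --pt "-0.0325 -0.0158 0" --pt "-0.0325 -0.0158 0" --pt "0 0 0" --pt "0 0 0" --spin '[0, 0, 0, 0, 0, 0, 0, 0, 0, 0, 0, 0, 0, 0, 0, 0, 0, 0, 0, 0]'

```text
clock: 20.45
tool_pos: [0.5058, -0.2406, 0.2961]
ee_rot: [-1.694, -2.645, -0.0]
ft_force: [-0.1, 1.1, 0.1]
gripper_width: 0.936
finger_force: 0.0
```

```bash
python3 - <<'E'
from h import *
to([.5112,-.2395,.13]); potatoes(); wristpot([.5112,-.2395]); hop()
c,im,d=grab('top',); Q=w2b(cloud(c,d)); hsv=cv2.cvtColor(im,cv2.COLOR_RGB2HSV)
m=(Q[...,0]>-.21)&(Q[...,0]<-.1)&(abs(Q[...,1])<.12)&(hsv[...,1]>110)&(Q[...,2]<.24);print('in hopper',m.sum(),np.nanmean(Q[m],0).round(3))
E
```

```text
t 20.4 tcp [ 0.5058 -0.2406  0.2961] bin [-0.4826  0.2138  0.2961] yaw 114.71 tilt [-0.  0.] F [-0.1  1.1  0.1] w 0.936 ff 0.0 q [ 1.07  0.41 -0.88  1.73  0.34  1.17  0.52]
shift mm (tool xyz) [ -1.3   5.3 166.1]
potato [345. 220.] 264 c [ 0.5082 -0.2295] [0.071 0.049] major yaw 43.6 ztop 0.077
potato [354. 245.] 95 c [ 0.4304 -0.2569] [0.048 0.022] major yaw 7.3 ztop 0.071
wrist pot 2522 [ 0.5049 -0.243 ] [0.095 0.058] yaw 63.0
panel top 352 [-0.2136  0.051   0.1788]
bar 147 [-0.2588 -0.0654  0.1609] expect .7: (-0.2622, 0.1575)
in hopper 161 [-0.116  0.051  0.116]
```

play_rows --gripper '[0.08, 0.08, 0.08, 0.08, 0.08, 0.08, 0.08, 0.08, 0.08]' --pt "-0.001 0.005 0.014" --pt "0 0 0.014" --pt "0 0 0.014" --pt "0 0 0.014" --pt "0 0 0.014" --pt "0 0 0.014" --pt "0 0 0.016" --pt "0 0 0" --pt "0 0 0" --spin '[0, 6.94, 6.94, 6.94, 6.94, 6.94, 6.94, 6.94, 0]'

```text
clock: 21.4
tool_pos: [0.5111, -0.2352, 0.1948]
ee_rot: [-2.627, -1.719, 0.002]
ft_force: [-0.5, 0.5, 0.0]
gripper_width: 0.934
finger_force: 0.0
```

```bash
python3 - <<'E'
from h import *
to([.5112,-.2395,.039]); 
c,im,d=grab('wrist','w4.png'); W=cloud(c,d); hsv=cv2.cvtColor(im,cv2.COLOR_RGB2HSV)
m=((W[...,2]>.045)&(W[...,2]<.1)&(hsv[...,0]<21)&(hsv[...,0]>8)&(hsv[...,1]>110)).astype(np.uint8)
k,l,s,ce=cv2.connectedComponentsWithStats(m)
for i in range(1,k):
    if s[i,4]<300: continue
    P=W[l==i]; r=cv2.minAreaRect(P[:,:2].astype(np.float32)); e,v=np.linalg.eigh(np.cov(P[:,:2].T)); print(ce[i].round(),s[i,4],np.round(r[0],4),np.round(r[1],3),'yaw %.1f'%(np.degrees(np.arctan2(v[1,1],v[0,1]))%180))
E
```

```text
t 21.4 tcp [ 0.5111 -0.2352  0.1948] bin [-0.4799  0.2068  0.1948] yaw 66.39 tilt [-0.002  0.001] F [-0.5  0.5  0. ] w 0.934 ff 0.0 q [ 0.87  0.47 -0.64  1.83  0.34  0.95 -0.33]
shift mm (tool xyz) [ -3.9   2.2 155.8]
[285. 203.] 4323 [ 0.5121 -0.2383] [0.08  0.052] yaw 64.0
[223. 279.] 3536 [ 0.4287 -0.2808] [0.078 0.051] yaw 71.7
```

View pics/w4.png

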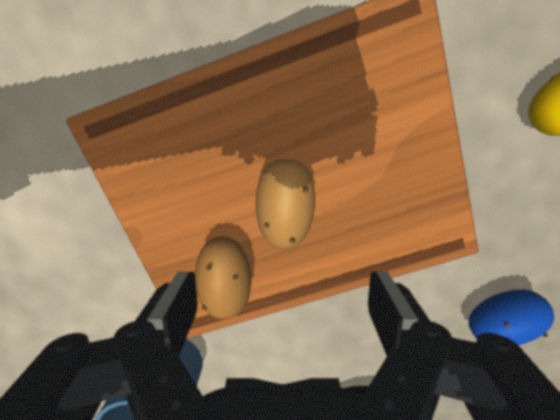

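The two remaining potatoes are where expected (targets at (285,203) and (223,279)); descend on the first.

play_rows --gripper '[0.08, 0.08, 0.08, 0.08, 0.08, 0.08, 0.08, 0.04, 0.03, 0.03, 0.03, 0.03, 0.03, 0.03]' --pt "-0.003 0.002 0.02" --pt "0 0 0.035" --pt "0 0 0.035" --pt "0 0 0.035" --pt "0 0 0.02" --pt "0 0 0.012" --pt "0 0 0" --pt "0 0 0" --pt "0 0 0" --pt "0 0 0" --pt "0 0 0" --pt "0 0 0" --pt "0 0 0" --pt "0 0 0" --spin '[0.5, 0, 0, 0, 0, 0, 0, 0, 0, 0, 0, 0, 0, 0]'

```text
clock: 22.62
tool_pos: [0.5135, -0.2408, 0.0414]
ee_rot: [2.633, 1.708, 0.003]
ft_force: [-0.2, 0.3, 7.3]
gripper_width: 0.597
finger_force: 63.7
```

```bash
python3 - <<'E'
from h import *
st()
E
```

```text
t 22.6 tcp [ 0.5135 -0.2408  0.0414] bin [-0.486   0.207   0.0414] yaw 65.95 tilt [ 0.003 -0.002] F [-0.2  0.3  7.3] w 0.597 ff 63.7 q [ 0.77  0.68 -0.5   1.91  0.51  0.68 -0.47]
```

play_rows --gripper '[0.03, 0.03, 0.03, 0.03, 0.03, 0.03, 0.03, 0.03, 0.03, 0.03, 0.03, 0.03, 0.03, 0.03, 0.03, 0.03, 0.03, 0.03, 0.03, 0.03]' --pt "0 0 -0.02" --pt "0 0 -0.035" --pt "0 0 -0.035" --pt "0 0 -0.035" --pt "0 0 -0.035" --pt "0 0 -0.035" --pt "0 0 -0.035" --pt "0 0 0" --pt "0.0326 0.0217 0" --pt "0.0326 0.0217 0" --pt "0.0326 0.0217 0" --pt "0.0326 0.0217 0" --pt "0.0326 0.0217 0" --pt "0.0326 0.0217 0" --pt "0.0326 0.0217 0" --pt "0.0326 0.0217 0" --pt "0.0326 0.0217 0" --pt "0.0326 0.0217 0" --pt "0 0 0" --pt "0 0 0" --spin '[0, -7.05, -7.05, -7.05, -7.05, -7.05, -7.05, -7.05, 0, 0, 0, 0, 0, 0, 0, 0, 0, 0, 0, 0]'

```text
clock: 24.28
tool_pos: [0.5681, 0.1506, 0.2699]
ee_rot: [1.673, 2.659, 0.002]
ft_force: [-0.5, -1.7, -1.1]
gripper_width: 0.598
finger_force: 63.0
```

```bash
python3 - <<'E'
from h import *
to(b2w([-.156,-.01,.193]))
E
```

```text
t 24.3 tcp [0.5681 0.1506 0.2699] bin [-0.1559 -0.0103  0.2699] yaw 115.65 tilt [0.001 0.001] F [-0.5 -1.7 -1.1] w 0.598 ff 63.0 q [ 0.36  0.51 -0.92  1.69  0.44  1.16 -0.23]
shift mm (tool xyz) [-0.2 -0.3 76.9]
```

play_rows --gripper '[0.03, 0.03, 0.03, 0.03, 0.03, 0.03, 0.055, 0.06, 0.068, 0.07, 0.07, 0.07, 0.07, 0.07, 0.07, 0.08, 0.08, 0.08]' --pt "0 0.004 0.015" --pt "0 0 0.02" --pt "0 0 0.02" --pt "0 0 0.02" --pt "0 0 0" --pt "0 0 0" --pt "0 0 0" --pt "0 0 0" --pt "0 0 0" --pt "0 0 0" --pt "0 0 -0.02" --pt "0 0 -0.03" --pt "0 0 -0.03" --pt "0 0 -0.02" --pt "-0.0276 -0.0265 0" --pt "-0.0276 -0.0265 0" --pt "-0.0276 -0.0265 0" --pt "0 0 0" --spin '[0, 0, 0, 0, 0, 0, 0, 0, 0, 0, 0, 0, 0, 0, 0, 0, 0, 0]'

```text
clock: 25.78
tool_pos: [0.5351, 0.0312, 0.294]
ee_rot: [1.695, 2.643, -0.01]
ft_force: [0.3, -1.4, -0.8]
gripper_width: 0.938
finger_force: 0.0
```

```bash
python3 - <<'E'
from h import *
to([.4275,-.283,.193]); potatoes(); hop()
E
```

```text
t 25.8 tcp [0.5351 0.0312 0.294 ] bin [-0.2496  0.0708  0.294 ] yaw 114.66 tilt [-0.002 -0.006] F [ 0.3 -1.4 -0.8] w 0.938 ff 0.0 q [ 0.65  0.39 -0.97  1.78  0.36  1.16 -0.  ]
shift mm (tool xyz) [-240.1 -228.5  103.2]
potato [362. 247.] 349 c [ 0.4267 -0.284 ] [0.08  0.052] major yaw 66.7 ztop 0.076
panel top 0 
bar 97 [-0.2592 -0.0862  0.161 ] expect .7: (-0.2622, 0.1575)
```

play_rows --gripper '[0.08, 0.08, 0.08, 0.08, 0.08, 0.08, 0.08, 0.08, 0.08, 0.08, 0.08, 0.08, 0.08, 0.08, 0.08, 0.08, 0.08, 0.08]' --pt "-0.0267 -0.0254 0" --pt "-0.0267 -0.0254 0" --pt "-0.0267 -0.0254 0" --pt "-0.0267 -0.0254 0" --pt "-0.0267 -0.0254 0" --pt "-0.0267 -0.0254 0" --pt "-0.0267 -0.0254 0" --pt "-0.0267 -0.0254 0" --pt "-0.0267 -0.0254 0" --pt "0 0 0.014" --pt "0 0 0.014" --pt "0 0 0.014" --pt "0 0 0.014" --pt "0 0 0.014" --pt "0 0 0.014" --pt "0 0 0.016" --pt "0 0 0" --pt "0 0 0" --spin '[0, 0, 0, 0, 0, 0, 0, 0, 0, 6.65, 6.65, 6.65, 6.65, 6.65, 6.65, 6.65, 0, 0]'

```text
clock: 27.38
tool_pos: [0.4331, -0.2733, 0.1944]
ee_rot: [-2.587, -1.781, -0.001]
ft_force: [0.3, 0.4, 0.9]
gripper_width: 0.935
finger_force: 0.0
```

```bash
python3 - <<'E'
from h import *
to([.4272,-.2828,.039]); wristpot([.4272,-.283]); hop()
c,im,d=grab('top'); Q=w2b(cloud(c,d)); hsv=cv2.cvtColor(im,cv2.COLOR_RGB2HSV)
m=(Q[...,0]>-.21)&(Q[...,0]<-.1)&(abs(Q[...,1])<.12)&(hsv[...,1]>110)&(Q[...,2]<.24)
k,l,s,ce=cv2.connectedComponentsWithStats(m.astype(np.uint8))
for i in range(1,k):
    if s[i,4]>15: print('in hopper',s[i,4],Q[l==i].mean(0).round(3))
E
```

```text
t 27.4 tcp [ 0.4331 -0.2733  0.1944] bin [-0.4809  0.2936  0.1944] yaw 69.10 tilt [-0.     0.001] F [0.3 0.4 0.9] w 0.935 ff 0.0 q [ 1.07  0.4  -0.69  1.95  0.32  0.91 -0.15]
shift mm (tool xyz) [-11.1  -2.  155.4]
wrist pot 4291 [ 0.4272 -0.2824] [0.081 0.052] yaw 67.7
panel top 357 [-0.2134  0.05    0.1783]
bar 143 [-0.259  -0.0635  0.1606] expect .7: (-0.2622, 0.1575)
in hopper 160 [-0.116 -0.019  0.116]
in hopper 162 [-0.116  0.051  0.116]
```

Both dropped potatoes are in the hopper; take the third.

play_rows --gripper '[0.08, 0.08, 0.08, 0.08, 0.08, 0.08, 0.08, 0.04, 0.03, 0.03, 0.03, 0.03, 0.03, 0.03]' --pt "-0.011 -0.002 0.02" --pt "0 0 0.035" --pt "0 0 0.035" --pt "0 0 0.035" --pt "0 0 0.02" --pt "0 0 0.011" --pt "0 0 0" --pt "0 0 0" --pt "0 0 0" --pt "0 0 0" --pt "0 0 0" --pt "0 0 0" --pt "0 0 0" --pt "0 0 0" --spin '[1, 0, 0, 0, 0, 0, 0, 0, 0, 0, 0, 0, 0, 0]'

```text
clock: 28.7
tool_pos: [0.4275, -0.2852, 0.0404]
ee_rot: [2.605, 1.749, 0.002]
ft_force: [-0.7, 0.2, 7.6]
gripper_width: 0.599
finger_force: 63.4
```

```bash
python3 - <<'E'
from h import *
st()
E
```

```text
t 28.7 tcp [ 0.4275 -0.2852  0.0404] bin [-0.4892  0.3037  0.0404] yaw 67.74 tilt [ 0.003 -0.002] F [-0.7  0.2  7.6] w 0.599 ff 63.4 q [ 0.94  0.63 -0.52  2.03  0.54  0.61 -0.33]
```

play_rows --gripper '[0.03, 0.03, 0.03, 0.03, 0.03, 0.03, 0.03, 0.03, 0.03, 0.03, 0.03, 0.03, 0.03, 0.03, 0.03, 0.03, 0.03, 0.03, 0.03, 0.03]' --pt "0 0 -0.02" --pt "0 0 -0.035" --pt "0 0 -0.035" --pt "0 0 -0.035" --pt "0 0 -0.035" --pt "0 0 -0.035" --pt "0 0 -0.035" --pt "0.0256 0.0292 0" --pt "0.0256 0.0292 0" --pt "0.0256 0.0292 0" --pt "0.0256 0.0292 0" --pt "0.0256 0.0292 0" --pt "0.0256 0.0292 0" --pt "0.0256 0.0292 0" --pt "0.0256 0.0292 0" --pt "0.0256 0.0292 0" --pt "0.0256 0.0292 0" --pt "0.0256 0.0292 0" --pt "0.0256 0.0292 0" --pt "0 0 0" --spin '[-6.8, -6.8, -6.8, -6.8, -6.8, -6.8, -6.8, 0, 0, 0, 0, 0, 0, 0, 0, 0, 0, 0, 0, 0]'

```text
clock: 30.37
tool_pos: [0.6112, 0.153, 0.2695]
ee_rot: [-1.665, -2.662, -0.011]
ft_force: [-1.3, -0.4, -1.4]
gripper_width: 0.596
finger_force: 63.4
```

```bash
python3 - <<'E'
from h import *
to(b2w([-.156,-.078,.193]))
E
```

```text
t 30.4 tcp [0.6112 0.153  0.2695] bin [-0.1722 -0.0502  0.2695] yaw 115.94 tilt [0.002 0.007] F [-1.3 -0.4 -1.4] w 0.596 ff 63.4 q [ 0.34  0.59 -0.92  1.59  0.49  1.2  -0.23]
shift mm (tool xyz) [15.5 27.5 76.8]
```

play_rows --gripper '[0.03, 0.03, 0.03, 0.03, 0.03, 0.03, 0.055, 0.06, 0.064, 0.066, 0.066, 0.066, 0.066, 0.066, 0.066, 0.066, 0.066, 0.06]' --pt "0.015 0.016 0" --pt "0 0 0.018" --pt "0 0 0.018" --pt "0 0 0.018" --pt "0 0 0" --pt "0 0 0" --pt "0 0 0" --pt "0 0 0" --pt "0 0 0" --pt "0 0 0" --pt "0 0 0" --pt "0 0 -0.02" --pt "0 0 -0.03" --pt "0 0 -0.03" --pt "-0.035 0 0" --pt "-0.035 0 0" --pt "-0.035 0 0" --pt "0 0 0" --spin '[0.5, 0, 0, 0, 0, 0, 0, 0, 0, 0, 0, 0, 0, 0, 0, 0, 0, 0]'

```text
clock: 31.87
tool_pos: [0.6672, 0.0588, 0.2937]
ee_rot: [1.705, 2.634, -0.004]
ft_force: [0.0, -1.9, -0.5]
gripper_width: 0.704
finger_force: 0.0
```

```bash
python3 - <<'E'
from h import *
st(); hop(); potatoes()
c,im,d=grab('top'); Q=w2b(cloud(c,d)); hsv=cv2.cvtColor(im,cv2.COLOR_RGB2HSV)
m=(Q[...,0]>-.21)&(Q[...,0]<-.1)&(abs(Q[...,1])<.12)&(hsv[...,1]>110)&(Q[...,2]<.24)
k,l,s,ce=cv2.connectedComponentsWithStats(m.astype(np.uint8))
for i in range(1,k):
    if s[i,4]>15: print('in hopper',s[i,4],Q[l==i].mean(0).round(3))
grab('wrist','w5.png')
E
```

```text
t 31.9 tcp [0.6672 0.0588 0.2937] bin [-0.2813 -0.0603  0.2937] yaw 114.15 tilt [ 0.002 -0.004] F [ 0.  -1.9 -0.5] w 0.704 ff 0.0 q [ 0.43  0.63 -0.89  1.46  0.51  1.29 -0.08]
panel top 357 [-0.2142  0.0504  0.1782]
bar 12 [-0.2314 -0.026   0.1651] expect .7: (-0.2622, 0.1575)
in hopper 317 [-0.139 -0.066  0.15 ]
in hopper 158 [-0.116 -0.011  0.116]
in hopper 164 [-0.116  0.051  0.116]
```

View pics/w5.png

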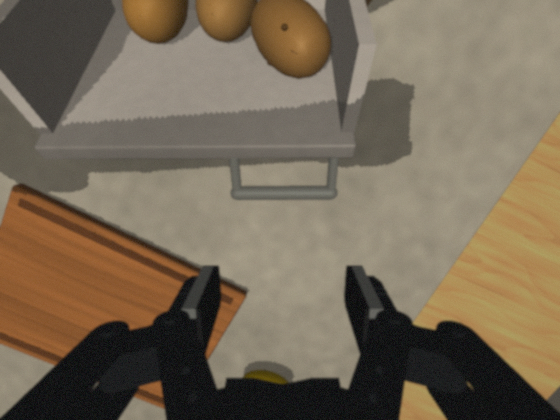

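All three potatoes lie in the hopper at (155,15), (222,15), (290,38), with the bar at (285,192). Turn to re-grip the bar.

play_rows --gripper '[0.022, 0.022, 0.022, 0.022, 0.022, 0.022, 0.022, 0.022, 0.022, 0.022, 0.022, 0.022, 0.022, 0.022, 0.022, 0.022]' --pt "0.02 0.004 0" --pt "0 0 0" --pt "0 0 0" --pt "0 0 0" --pt "0 0 0" --pt "0 0 0" --pt "0 0 0" --pt "0 0 0" --pt "0 0 0" --pt "0 0 0" --pt "0 0 0" --pt "0 0 0" --pt "0 0 0" --pt "0 0 0" --pt "0 0 0.02" --pt "0 0 0.02" --spin '[0, 6.82, 6.82, 6.82, 6.82, 6.82, 6.82, 6.82, 6.82, 6.82, 6.82, 6.82, 6.82, 6.82, 0, 0]'

```text
clock: 33.4
tool_pos: [0.6589, 0.0909, 0.2558]
ee_rot: [-3.059, -0.716, -0.006]
ft_force: [-0.1, 0.4, -0.5]
gripper_width: 0.257
finger_force: 0.0
```

```bash
python3 - <<'E'
from h import *
to(b2w([-.260,-.065,.148]))
c,im,d=grab('wrist'); Q=w2b(cloud(c,d))
m=(Q[...,0]>-.285)&(Q[...,0]<-.235)&(Q[...,1]>-.1)&(Q[...,1]<-.03)&(Q[...,2]>.14)&(Q[...,2]<.172)
P=Q[m]; print(len(P)); print(np.percentile(P,[2,50,98],axis=0).round(4)); to(b2w([-.260,-.065,.148]))
E
```

```text
t 33.4 tcp [0.6589 0.0909 0.2558] bin [-0.2487 -0.0667  0.2558] yaw 26.35 tilt [0.004 0.001] F [-0.1  0.4 -0.5] w 0.257 ff 0.0 q [ 0.2   0.55 -0.56  1.53  0.31  1.15 -1.53]
shift mm (tool xyz) [ -2.2  11.2 107.8]
1400
[[-0.2665 -0.099   0.1537]
 [-0.2605 -0.0675  0.1579]
 [-0.255  -0.0316  0.1597]]
t 33.5 tcp [0.6563 0.0899 0.2501] bin [-0.2485 -0.0639  0.2501] yaw 26.37 tilt [-0.005 -0.   ] F [-1.8 -1.  -3.6] w 0.258 ff 0.0 q [ 0.2   0.56 -0.56  1.53  0.31  1.15 -1.53]
shift mm (tool xyz) [  1.4  11.7 102.1]
```

play_rows --gripper '[0.022, 0.022, 0.022, 0.022, 0.022, 0.022]' --pt "0 0.012 0" --pt "0 0 0.02" --pt "0 0 0.02" --pt "0 0 0" --pt "0 0 0" --pt "0 0 0" --spin '[1, 0, 0, 0, 0, 0]'

```text
clock: 33.95
tool_pos: [0.665, 0.0778, 0.2163]
ee_rot: [-3.066, -0.685, -0.004]
ft_force: [0.2, 0.4, 0.6]
gripper_width: 0.26
finger_force: 0.0
```

```bash
python3 - <<'E'
from h import *
to(b2w([-.2605,-.065,.148]))
E
```

```text
t 34.0 tcp [0.665  0.0778 0.2163] bin [-0.2632 -0.0665  0.2163] yaw 25.18 tilt [0.002 0.001] F [0.2 0.4 0.6] w 0.260 ff 0.0 q [ 0.2   0.6  -0.54  1.55  0.33  1.08 -1.55]
shift mm (tool xyz) [-1.7 -2.7 68.2]
```

play_rows --gripper '[0.022, 0.022, 0.022, 0.022, 0.022, 0.022, 0.0, 0.0, 0.0, 0.0]' --pt "0 -0.002 0.015" --pt "0 0 0.015" --pt "0 0 0.015" --pt "0 0 0.015" --pt "0 0 0.008" --pt "0 0 0" --pt "0 0 0" --pt "0 0 0" --pt "0 0 0" --pt "0 0 0" --spin '[0, 0, 0, 0, 0, 0, 0, 0, 0, 0]'

```text
clock: 34.78
tool_pos: [0.6658, 0.0757, 0.1483]
ee_rot: [3.062, 0.68, 0.007]
ft_force: [2.3, -6.4, 3.2]
gripper_width: 0.113
finger_force: 58.5
```

```bash
python3 - <<'E'
from h import *
st()
n=24; th=np.linspace(.69,-.01,n+1)
o=.046*np.cos(th)+.208*np.sin(th); u=-.046*np.sin(th)+.208*np.cos(th)
print(np.round(np.c_[0*th[1:],np.diff(o),-np.diff(u)],4).tolist(), o[-1]-o[0],u[-1]-u[0])
E
```

```text
t 34.8 tcp [0.6658 0.0757 0.1483] bin [-0.2655 -0.0664  0.1483] yaw 25.03 tilt [ 0.005 -0.004] F [ 2.3 -6.4  3.2] w 0.113 ff 58.5 q [ 0.18  0.67 -0.51  1.6   0.38  0.97 -1.58]
[[0.0, -0.0039, -0.0048], [0.0, -0.004, -0.0047], [0.0, -0.0042, -0.0046], [0.0, -0.0043, -0.0045], [0.0, -0.0044, -0.0044], [0.0, -0.0046, -0.0042], [0.0, -0.0047, -0.0041], [0.0, -0.0048, -0.0039], [0.0, -0.0049, -0.0038], [0.0, -0.005, -0.0037], [0.0, -0.0051, -0.0035], [0.0, -0.0052, -0.0034], [0.0, -0.0053, -0.0032], [0.0, -0.0054, -0.0031], [0.0, -0.0055, -0.0029], [0.0, -0.0056, -0.0027], [0.0, -0.0057, -0.0026], [0.0, -0.0057, -0.0024], [0.0, -0.0058, -0.0022], [0.0, -0.0059, -0.0021], [0.0, -0.0059, -0.0019], [0.0, -0.006, -0.0017], [0.0, -0.006, -0.0015], [-0.0, -0.0061, -0.0014]] -0.1239593159063763 0.07731113168285036
```

play_rows --gripper '[0.0, 0.0, 0.0, 0.0, 0.0, 0.0, 0.0, 0.0, 0.0, 0.0, 0.0, 0.0, 0.0, 0.0]' --pt "0 -0.0039 -0.0048" --pt "0 -0.004 -0.0047" --pt "0 -0.0042 -0.0046" --pt "0 -0.0043 -0.0045" --pt "0 -0.0044 -0.0044" --pt "0 -0.0046 -0.0042" --pt "0 -0.0047 -0.0041" --pt "0 -0.0048 -0.0039" --pt "0 -0.0049 -0.0038" --pt "0 -0.005 -0.0037" --pt "0 -0.0051 -0.0035" --pt "0 -0.0052 -0.0034" --pt "0 0 0" --pt "0 0 0" --spin '[0, 0, 0, 0, 0, 0, 0, 0, 0, 0, 0, 0, 0, 0]'

```text
clock: 35.95
tool_pos: [0.6439, 0.1227, 0.2003]
ee_rot: [3.057, 0.676, 0.01]
ft_force: [0.9, -12.9, 15.0]
gripper_width: 0.112
finger_force: 59.1
```

```bash
python3 - <<'E'
from h import *
st(); grab('top','t5.png'); grab('scene','s5.png')
c,im,d=grab('top'); Q=w2b(cloud(c,d)); hsv=cv2.cvtColor(im,cv2.COLOR_RGB2HSV)
m=(Q[...,0]>-.21)&(Q[...,0]<-.1)&(abs(Q[...,1])<.12)&(hsv[...,1]>110)&(Q[...,2]<.24)
k,l,s,ce=cv2.connectedComponentsWithStats(m.astype(np.uint8))
for i in range(1,k):
    if s[i,4]>15: print('in hopper',s[i,4],Q[l==i].mean(0).round(3))
E
```

```text
t 36.0 tcp [0.6439 0.1227 0.2003] bin [-0.2136 -0.0667  0.2003] yaw 24.93 tilt [ 0.009 -0.009] F [  0.9 -12.9  15. ] w 0.112 ff 59.1 q [ 0.13  0.59 -0.54  1.61  0.35  1.04 -1.65]
in hopper 202 [-0.114 -0.069  0.16 ]
in hopper 44 [-0.105 -0.012  0.113]
in hopper 49 [-0.105  0.051  0.112]
```

play_rows --gripper '[0.0, 0.0, 0.0, 0.0, 0.0, 0.0, 0.0, 0.0, 0.0, 0.0]' --pt "0 -0.0053 -0.0037" --pt "0 -0.0054 -0.0036" --pt "0 -0.0055 -0.0034" --pt "0 -0.0056 -0.0032" --pt "0 -0.0057 -0.0031" --pt "0 -0.0057 -0.0029" --pt "0 -0.0058 -0.0027" --pt "0 -0.0059 -0.0021" --pt "0 0 0" --pt "0 0 0" --spin '[0, 0, 0, 0, 0, 0, 0, 0, 0, 0]'

```text
clock: 36.93
tool_pos: [0.6234, 0.1666, 0.2257]
ee_rot: [3.061, 0.68, 0.009]
ft_force: [-2.9, -9.2, 19.1]
gripper_width: 0.111
finger_force: 62.1
```

```bash
python3 - <<'E'
from h import *
st()
E
```

```text
t 36.9 tcp [0.6234 0.1666 0.2257] bin [-0.1651 -0.0671  0.2257] yaw 25.05 tilt [ 0.007 -0.005] F [-2.9 -9.2 19.1] w 0.111 ff 62.1 q [ 0.08  0.55 -0.56  1.61  0.33  1.07 -1.7 ]
```

play_rows --gripper '[0.0, 0.0, 0.0, 0.0, 0.0, 0.0, 0.0, 0.0]' --pt "0 -0.005 -0.0015" --pt "0 -0.005 -0.0015" --pt "0 -0.005 -0.0015" --pt "0 -0.005 -0.001" --pt "0 -0.005 -0.001" --pt "0 -0.004 0" --pt "0 0 0" --pt "0 0 0" --spin '[0, 0, 0, 0, 0, 0, 0, 0]'

```text
clock: 37.6
tool_pos: [0.6123, 0.1903, 0.2327]
ee_rot: [3.058, 0.676, 0.011]
ft_force: [-1.5, -14.6, 22.2]
gripper_width: 0.113
finger_force: 63.6
```

```bash
python3 - <<'E'
from h import *
st()
E
```

```text
t 37.6 tcp [0.6123 0.1903 0.2327] bin [-0.139  -0.0672  0.2327] yaw 24.93 tilt [ 0.009 -0.008] F [ -1.5 -14.6  22.2] w 0.113 ff 63.6 q [ 0.05  0.54 -0.57  1.61  0.33  1.08 -1.75]
```

play_rows --gripper '[0.0, 0.0, 0.0, 0.0]' --pt "0 -0.003 0" --pt "0 -0.003 0" --pt "0 0 0" --pt "0 0 0" --spin '[0, 0, 0, 0]'

```text
clock: 37.93
tool_pos: [0.6122, 0.1904, 0.2326]
ee_rot: [3.052, 0.668, 0.013]
ft_force: [2.7, -22.9, 22.6]
gripper_width: 0.116
finger_force: 63.7
```

```bash
python3 - <<'E'
from h import *
st()
E
```

```text
t 37.9 tcp [0.6122 0.1904 0.2326] bin [-0.1388 -0.0672  0.2326] yaw 24.70 tilt [ 0.012 -0.015] F [  2.7 -22.9  22.6] w 0.116 ff 63.7 q [ 0.04  0.53 -0.56  1.61  0.33  1.08 -1.76]
```

play_rows --gripper '[0.014, 0.018, 0.022, 0.024, 0.024, 0.024, 0.024, 0.024, 0.024, 0.024, 0.024]' --pt "0 0.002 0" --pt "0 0.002 0" --pt "0 0.002 0" --pt "0 0 0" --pt "0 0 -0.015" --pt "0 0 -0.03" --pt "0 0 -0.03" --pt "0 0 -0.03" --pt "0 0 -0.02" --pt "0 0 0" --pt "0 0 0" --spin '[0, 0, 0, 0, 0, 0, 0, 0, 0, 0, 0]'

```text
clock: 38.85
tool_pos: [0.6081, 0.1974, 0.3532]
ee_rot: [-3.065, -0.687, -0.003]
ft_force: [0.2, -0.7, -0.4]
gripper_width: 0.282
finger_force: 0.0
```

```bash
python3 - <<'E'
from h import *
st()
c,im,d=grab('wrist'); Q=w2b(cloud(c,d))
m=(Q[...,0]>-.155)&(Q[...,0]<-.123)&(Q[...,1]>-.1)&(Q[...,1]<-.03)&(Q[...,2]>.225)&(Q[...,2]<.245)
P=Q[m]; print('bar',len(P)); print(np.percentile(P,[2,50,98],axis=0).round(4))
st(); grab('scene','s6.png')
im=cv2.imread('pics/s6.png')[140:290,280:440]; cv2.imwrite('pics/s6c.png',cv2.resize(im,(640,600),interpolation=cv2.INTER_CUBIC))
E
```

```text
t 38.9 tcp [0.6081 0.1974 0.3532] bin [-0.1307 -0.0664  0.3532] yaw 25.28 tilt [0.002 0.001] F [ 0.2 -0.7 -0.4] w 0.282 ff 0.0 q [ 0.06  0.44 -0.61  1.47  0.25  1.3  -1.69]
bar 1214
[[-0.1437 -0.0988  0.2322]
 [-0.1379 -0.0676  0.2359]
 [-0.1324 -0.0318  0.2378]]
t 38.9 tcp [0.6077 0.1968 0.3516] bin [-0.1311 -0.0658  0.3516] yaw 25.25 tilt [-0.001  0.   ] F [-0.1 -0.7 -0.5] w 0.283 ff 0.0 q [ 0.06  0.44 -0.61  1.47  0.25  1.3  -1.69]
```

View pics/s6c.png

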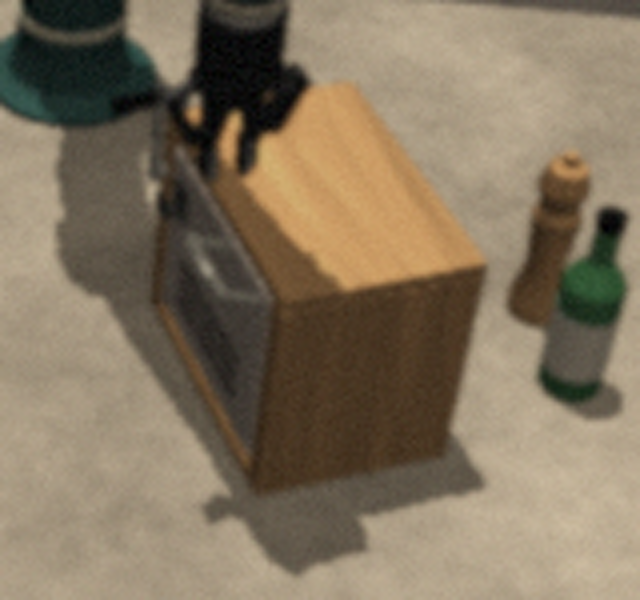

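The crop shows the hopper flush and the latch bar still up at (165,190); the bar's measured position equals its original home. Now turn back and go to the outer side of the knob with shut fingers.

play_rows --gripper '[0.0, 0.0, 0.0, 0.0, 0.0, 0.0, 0.0, 0.0, 0.0, 0.0, 0.0, 0.0, 0.0, 0.0, 0.0, 0.0, 0.0, 0.0, 0.0, 0.0]' --pt "0 0 0" --pt "0 0 0" --pt "0 0 0" --pt "0 0 0" --pt "0 0 0" --pt "0 0 0" --pt "0 0 0" --pt "0 0 0" --pt "0 0 0" --pt "0 0 0" --pt "0 0 0" --pt "0 0 0" --pt "0 0 0" --pt "-0.022 0 0" --pt "0 -0.039 0" --pt "0 -0.039 0" --pt "0 -0.039 0" --pt "0 -0.039 0" --pt "0 -0.039 0" --pt "0 -0.039 0" --spin '[-6.935, -6.935, -6.935, -6.935, -6.935, -6.935, -6.935, -6.935, -6.935, -6.935, -6.935, -6.935, -6.935, 0, 0, 0, 0, 0, 0, 0]'

```text
clock: 40.62
tool_pos: [0.4039, 0.0754, 0.3498]
ee_rot: [-1.677, -2.65, 0.001]
ft_force: [-1.5, -1.9, 2.4]
gripper_width: -0.001
finger_force: 0.0
```

```bash
python3 - <<'E'
from h import *
to(b2w([-.153,.168,.276]))
E
```

```text
t 40.6 tcp [0.4039 0.0754 0.3498] bin [-0.1534  0.1703  0.3498] yaw 115.35 tilt [-0.005  0.003] F [-1.5 -1.9  2.4] w -0.001 ff 0.0 q [ 0.88 -0.   -1.1   1.96 -0.    1.19  0.22]
shift mm (tool xyz) [ 0.   2.6 73.8]
```

play_rows --gripper '[0.0, 0.0, 0.0, 0.0, 0.0, 0.0, 0.0, 0.0, 0.0, 0.0, 0.0, 0.0, 0.0, 0.0, 0.0, 0.0, 0.0]' --pt "0 0.002 0.02" --pt "0 0 0.025" --pt "0 0 0.027" --pt "0 0 0" --pt "0 0 0" --pt "0 0.007 0" --pt "0 0.007 0.001" --pt "0 0.007 0.001" --pt "0 0.007 0.002" --pt "0 0.007 0.002" --pt "0 0.007 0.003" --pt "0 0.007 0.003" --pt "0 0.007 0.004" --pt "0 0.007 0.004" --pt "0 0.007 0.004" --pt "0 0 0" --pt "0 0 0" --spin '[0, 0, 0, 0, 0, 0, 0, 0, 0, 0, 0, 0, 0, 0, 0, 0, 0]'

```text
clock: 42.03
tool_pos: [0.4716, 0.1073, 0.2559]
ee_rot: [-1.679, -2.654, -0.001]
ft_force: [0.4, 0.0, 0.6]
gripper_width: -0.002
finger_force: 0.0
```

```bash
python3 - <<'E'
from h import *
st()
c,im,d=grab('wrist','w7.png'); Q=w2b(cloud(c,d))
E
```

```text
t 42.0 tcp [0.4716 0.1073 0.2559] bin [-0.1536  0.0955  0.2559] yaw 115.37 tilt [-0.     0.001] F [0.4 0.  0.6] w -0.002 ff 0.0 q [ 0.57  0.35 -1.03  1.94  0.35  1.04 -0.16]
```

View pics/w7.png

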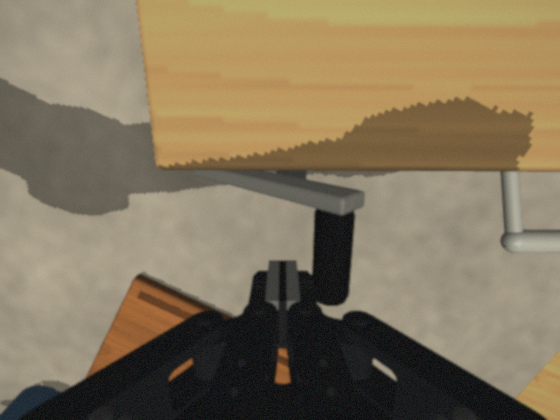

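The wrist view shows the latch bar swung to about 45° with the knob at (333,255), right of the shut fingers. Lift, move over it and press it down along the arc.

play_rows --gripper '[0.0, 0.0, 0.0, 0.0, 0.0, 0.0, 0.0, 0.0, 0.0, 0.0, 0.0, 0.0, 0.0, 0.0, 0.0, 0.0, 0.0, 0.0, 0.0]' --pt "0 -0.003 -0.022" --pt "0 0 -0.022" --pt "0 0.014 0" --pt "0 0.014 0" --pt "0 0 0" --pt "0 0 0.012" --pt "0 0 0.012" --pt "0 0.0054 0.0059" --pt "0 0.0049 0.0064" --pt "0 0.0043 0.0068" --pt "0 0.0037 0.0071" --pt "0 0.0031 0.0074" --pt "0 0.0024 0.0077" --pt "0 0.0017 0.0078" --pt "0 0.001 0.0079" --pt "0 0.0003 0.008" --pt "0 0 0.002" --pt "0 0 0" --pt "0 0 0" --spin '[0, 0, 0, 0, 0, 0, 0, 0, 0, 0, 0, 0, 0, 0, 0, 0, 0, 0, 0]'

```text
clock: 43.67
tool_pos: [0.5177, 0.1288, 0.2088]
ee_rot: [-1.68, -2.654, 0.001]
ft_force: [0.1, 0.1, 0.1]
gripper_width: -0.0
finger_force: 0.0
```

```bash
python3 - <<'E'
from h import *
st()
c,im,d=grab('wrist','w8.png')
E
```

```text
t 43.7 tcp [0.5177 0.1288 0.2088] bin [-0.154   0.0446  0.2088] yaw 115.33 tilt [-0.001 -0.   ] F [0.1 0.1 0.1] w -0.000 ff 0.0 q [ 0.43  0.5  -0.94  1.88  0.47  1.01 -0.27]
```

View pics/w8.png

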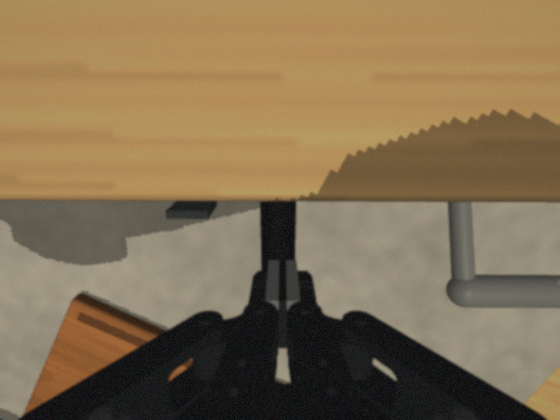

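The knob is right under the fingertips at (280,230), no load yet; press a few mm more onto the catch.

play_rows --gripper '[0.0, 0.0, 0.0, 0.0, 0.0]' --pt "0 0 0.002" --pt "0 0 0.002" --pt "0 0 0.002" --pt "0 0 0" --pt "0 0 0" --spin '[0, 0, 0, 0, 0]'

```text
clock: 44.13
tool_pos: [0.5184, 0.1291, 0.2072]
ee_rot: [1.679, 2.651, -0.003]
ft_force: [-10.6, -4.5, 32.1]
gripper_width: -0.001
finger_force: 16.1
```

```bash
python3 - <<'E'
from h import *
st()
E
```

```text
t 44.1 tcp [0.5184 0.1291 0.2072] bin [-0.154   0.0438  0.2072] yaw 115.32 tilt [ 0.002 -0.003] F [-10.6  -4.5  32.1] w -0.001 ff 16.1 q [ 0.42  0.5  -0.93  1.88  0.48  1.   -0.28]
```

Firm stop: the latch rests in its catch. Back off and verify.

play_rows --gripper '[0.0, 0.0, 0.0, 0.0, 0.0, 0.0, 0.0, 0.0, 0.0, 0.0, 0.0, 0.0]' --pt "0 0 -0.01" --pt "0 0 -0.03" --pt "0 0 -0.04" --pt "0 0 -0.04" --pt "-0.035 -0.01 0" --pt "-0.035 -0.01 0" --pt "-0.035 -0.01 0" --pt "-0.035 -0.01 0" --pt "-0.035 -0.01 0" --pt "0 0 0" --pt "0 0 0" --pt "0 0 0" --spin '[0, 0, 0, 0, 0, 0, 0, 0, 0, 0, 0, 0]'

```text
clock: 45.13
tool_pos: [0.5476, -0.0502, 0.3231]
ee_rot: [-1.68, -2.654, -0.001]
ft_force: [-0.9, 1.0, 0.4]
gripper_width: 0.001
finger_force: 0.0
```

```bash
python3 - <<'E'
from h import *
st(); ims=[]
for n in('top','scene'):
    c,im,d=grab(n); Q=w2b(cloud(c,d)); ims.append(im)
    for nm,zr,xr,yr in(('bar',(.222,.245),(-.16,-.125),(-.125,0)),('knob',(.182,.205),(-.18,-.125),(.02,.07))):
        m=(Q[...,2]>zr[0])&(Q[...,2]<zr[1])&(Q[...,0]>xr[0])&(Q[...,0]<xr[1])&(Q[...,1]>yr[0])&(Q[...,1]<yr[1])
        P=Q[m]; print(n,nm,m.sum(),P.mean(0).round(4) if m.sum() else '')
potatoes()
cv2.imwrite('pics/f.png',cv2.resize(np.hstack([i[80:320] if k==0 else i[130:370] for k,i in enumerate(ims)])[:,:,::-1],(800,171*1)))
cv2.imwrite('pics/ff.png',ims[0][:,:,::-1])
E
```

```text
t 45.1 tcp [ 0.5476 -0.0502  0.3231] bin [-0.3284  0.0944  0.3231] yaw 115.33 tilt [-0.     0.001] F [-0.9  1.   0.4] w 0.001 ff 0.0 q [ 0.8   0.4  -0.99  1.71  0.35  1.22  0.17]
top bar 138 [-0.1379 -0.0629  0.2372]
top knob 72 [-0.1432  0.0474  0.1931]
scene bar 69 [-0.1392 -0.0689  0.2329]
scene knob 37 [-0.145   0.0401  0.1885]
```

View pics/ff.png

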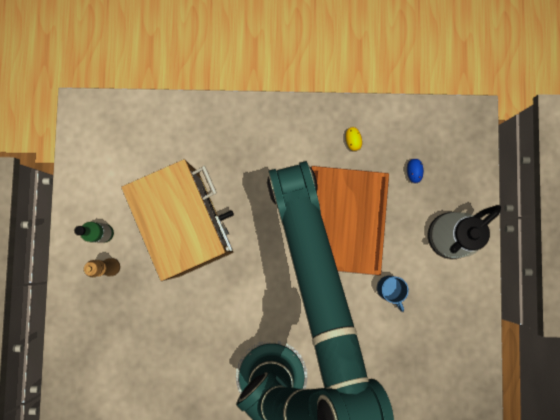

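The final view matches the start: bar and knob are back at their original positions ((205,180) and (225,214)), the board is empty and the bystanders have not moved.

```bash
python3 -c "
from cell import bot
print(bot.sign_off())"
```

```text
the job is handed in; nothing more can be done
None
```

I put all three potatoes in the hopper, closed it fully home, lowered the latch bar into its catch, and handed the job in at about 45 s; the hand-in returned no verdict, but the last camera check showed everything in place.

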